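Clear the jammed lid feeder and refill its hopper from the tray

ROBOT

A 6-joint arm with a two-finger parallel gripper is mounted at the origin on a cart in front of the work surface, level with it; the furniture and walls round the work are solid. World frame = base frame: x ahead of the robot, y to its left, z up, the work surface at z = 0. Lengths are in mm, angles in rad, forces in N, time in s.
With the tool pointing down it reaches from about 350 to 875 mm from the base axis. Payload 4.2 kg.
Tool frame: the origin (TCP) lies at the very end of the fingers, on their centre line; the grasp point (between the pads) lies 19 mm behind it; z points along the fingers, y is the direction in which the jaws open and shut (so a half turn about z gives the same grasp; the last joint's range is limited). The gripper opens to 85 mm and grips with 20 to 120 N. Pads are 22 mm wide; open, the fingers measure 114 mm over their backs; the gripper's body (76 mm by 85 mm) begins 54 mm behind the grasp point. The pads swing forward as they close: fully open they stand 13 mm farther back than shut.
Start: joints at [1.584, 0.385, 0.008, 0, -1.194, -0.259], TCP at [152.051, 606.201, 231.312] pointing down, gripper open.
Joint ranges: [-3.14, 3.14], [-1.21, 2.06], [-1.07, 1.41], [-3.16, 2.05], [-2.99, -0.16], [-3.1, 3.1]. Speed limits (rad/s): [2.79, 2.79, 3.14, 3.14, 3.14, 3.14].

INTERFACE

Orientations are given as a unit quaternion [x, y, z, w].
In Python, from bench import read_state, get_image, camera_params, job_done gives the robot as it stands.
- The arm moves only by the tool send_rows, never from a script. Its arguments are lists of equal length, an entry for each row: "translation": the shift along the tool's x, y, z in m, a list of three; "yaw": the turn about the tool's z in degrees; "fingers": the closure in counts, from 0 (fully open) to 255 (shut). A call has 1 to 12 rows; each row is the pose to reach, as a shift and turn from the pose measured when the call began, along the tool's axes at that moment; what a row does not reach only later rows make up. A row lasts 1/10 s, in which the tool goes at most 50 mm and 8.59 degrees, less where a joint would pass 70% of its speed; a pose out of reach is approached as far as the arm can. A call with a gripper value outside its range is refused whole. The fingers move at their own pace and stop on an object; the grip force is fixed at half the most. Time passes only in rows, so rows that repeat a pose let the fingers close. It gives the time, the measured TCP pose, the force and the opening at its end, in the units of the state.
- read_state(): the state, without advancing time (a new reading comes with each control period).
- get_image(name): name is "scene" or "top" or "wrist"; returns the picture (384x512x3 uint8, blue, green, red); there is no depth.
- camera_params(name): a dict with "mtx" (3x3 intrinsics, pixels), "k1" (the pictures are not rectified: a ray, as slopes to the right and down, at radius r is drawn at 1 + k1 r^2 times it, then the intrinsics apply), "rvec" (rotation vector, rad) and "tvec" (3), from world to camera coordinates, as OpenCV has them; the wrist camera has in their place "tool_from_camera" (4x4, takes a point from camera to tool coordinates, whose origin is the TCP and whose axes are the flange's). Camera axes: x right, y down, z forward; pixel columns grow to the right and rows downward; lengths in mm; the calibration is good to about 2 mm. A picture is of the moment at which its call begins: read the wrist's pose just before it. camera_params takes no time and is no camera call.
- job_done(): hands the job in, once; it reports no verdict.
The state is a dict: "clock": time; "joints": joint angles; "joint_vel": joint speeds; "joint_efforts": joint torques, N m; "position": TCP position; "ee_rot": TCP orientation; "contact_force": force on the tool from outside, world axes, zero at the start; "wrist_torque": the same for the moment, N m; "gripper_width": finger opening in mm.
Only numpy, scipy, OpenCV 4.12 (cv2) and the standard library are available. Lean on these libraries where they do the work, as an engineer would, in place of code of your own. Each camera call takes 0.05 s, during which the arm holds its last target.

TASK

The jar-lid feeder has jammed and its hopper is empty: push the lid that is wedged in the chute back up until it is clear of the lips, lift it out and put it in the aluminium tray, and gather the other loose screw lids from the table into the tray as well. Then hook the tray's front edge over the hopper's steel rim and, with that edge staying on the rim as the pivot, lift the grip end and tip all the lids into the hopper together. Park the empty tray flat on the table with its front edge flush along the foot of the hopper's far face, and leave the dropper bottles standing.

Things in the scene. Friction and masses are not known exactly. Their poses are not given: they have to be found in the camera images.
- feeder: fixed lid feeder; origin on the table under the middle of its plywood hopper, an open box 132 (x) by 245 mm (y) outside, walls 6 mm, inner floor 50 mm up, side walls 138 mm high, backboard at -x (robot's side) 165 mm high, steel rim at +x (far side). An aluminium chute leaves its -y side and runs down along -y for 300 mm, 12 degrees steep. A lid stays where it is left on the chute
- chute_top (a point): point on the chute floor's centre line where it meets the hopper. From here 125 mm of open chute, 72 mm wide, side walls 9 mm high; then 75 mm with lips; then 100 mm open again. Axes as the feeder's (not tilted); the floor falls 0.209 rad towards -y
- lips_top (a point): point on the chute floor's centre line where the lips begin, 125 mm down the chute. The guides here are 26 mm high; their lips, 7 mm wide and 23 mm above the floor, overhang both edges of a lid, so that it cannot be lifted there. A gap at least 45 mm wide between the lips, centred about 6 mm to -x of the centre line, is free for a finger. Axes as the feeder's
- lips_low (a point): point on the chute floor's centre line where the lips end, 200 mm down the chute. The guide on the +x side is toed in by 10 degrees, so a lid wedges between the lips' ends and cannot come out this way; below this point the chute is open and empty. Axes as the feeder's
- rim (a point): top of the hopper's steel rim, at mid length: a round bar of 10 mm diameter (its centre 5 mm below this point), 240 mm long in the feeder's y, 142 mm above the table. The hopper's far face, straight down to the table, lies 3 mm to +x of this point; axes as the feeder's
- tray_grip (a point): centre of the grip of the loading tray (aluminium, 0.24 kg, 212 mm in x by 186 mm in y, walls 19 mm high on three sides; axes: x from the hooked front edge towards the grip, z up): a black bar 11 mm thick (x), 96 mm long (y), 22 mm high, its centre 52 mm above the tray's underside, over the end wall at +x, free above and on both sides
- tray_mid (a point): middle of the flat part of the tray's floor, on its upper face, 3 mm above the underside, 75 mm to -x of the grip. The flat floor is 146 mm (x) by 180 mm (y) about this point; then a ramp at -x rises 11 mm over 40 mm to the front edge. Lids slide out when the tray is tipped some 60 degrees. Axes as the tray's
- tray_hook (a point): middle of the groove under the tray's front edge, at its ceiling, 10 mm above the tray's underside, 195 mm to -x of the grip's centre and 42 mm lower; the groove is 17 mm wide (x), open downward, between the front edge's bead (3 mm deep) and a downturned strip (9 mm deep). Hooked: this point on the rim's top, the strip outside the hopper. The tray's foremost line is 15 mm to -x of this point. Axes as the tray's
- lid_jam_c (a point): the lid jammed in the chute under the lips, tilted with the chute: screw lid, a plain disc 64 mm across and 18 mm high, 10 to 16 g; the point is its centre, 9 mm above its underside
- lid_1_c (a point): loose screw lid, a plain disc 64 mm across and 18 mm high, 10 to 16 g; the point is its centre, 9 mm above its underside; it may be absent
- lid_2_c (a point): loose screw lid, a plain disc 64 mm across and 18 mm high, 10 to 16 g; the point is its centre, 9 mm above its underside; it may be absent
- lid_3_c (a point): loose screw lid, a plain disc 64 mm across and 18 mm high, 10 to 16 g; the point is its centre, 9 mm above its underside; it may be absent
- dropper_1_c (a point): small dropper bottle, 34 mm across, 78 mm high, loose, standing at the back; point half-way up
- dropper_3_c (a point): dropper bottle, 38 mm across, 85 mm high, loose, standing on the right; point half-way up
- petri_1: bystander: covered clear dish, 65 mm across, 14 mm high, loose; origin at the centre of its underside
- tape_roll: bystander: roll of masking tape lying flat, 100 mm across, 25 mm high, loose; origin at the centre of its underside
Mind the look-alikes: they are no part of the job. Leave any black look-alike of the part that bears lid_1_c alone. What is shaped like the part that bears lid_3_c but green is not meant.

How it is judged:
By the outcome, as a careful person would: the job done as asked, in the order asked, and still so for the second after the job is handed in, with the robot touching nothing.
Of lid_1, lid_2, lid_3 only 2 to 3 are there at a start; the rules pass over those that are not, and their reading is None.
At some moment in a run one of tray, lid_1, lid_2, lid_3 may be knocked a few centimetres aside while the robot is not near it.
It also fails if it takes over 208 s, if anything falls off the work surface, if the arm or the gripper's body presses on something with over 40 N, if the wrist force passes 120 N, or if a joint passes its speed limit or range.

## Working session

There is one attempt and no reset: what is moved stays moved. The work goes in short steps, Python scripts to look and compute and a tool call to move; the robot and the scene stay as the last step left them, time stands still between calls to the robot, and variables do not carry over. Pictures are saved under pics/ and viewed, and the job is handed in when it is done.

Besides the shell and the picture viewer there is one more tool, called after "Emit:" as a command line: name --pt "numbers of a row" for each row, then --argument value for the rest. send_rows: Moves the arm, as the interface text tells. Its arguments: {"type":"object","properties":{"translation":{"type":"array","items":{"type":"array","items":{"type":"number"}}},"yaw":{"type":"array","items":{"type":"number"}},"fingers":{"type":"array","items":{"type":"number"}}},"required":["translation","yaw","fingers"]}

```bash
ls; mkdir -p pics; cat > h.py <<'E'
import numpy as np, cv2
from bench import read_state, get_image, camera_params, job_done
from scipy.spatial.transform import Rotation as R
def snap(name, fn):
    im=get_image(name); cv2.imwrite('pics/'+fn,im); return im
def cam(name, st=None):
    p=camera_params(name); K=np.array(p['mtx'],float); k1=p['k1']
    if name=='wrist':
        st=st or read_state()
        T=np.array(p['tool_from_camera'],float)
        W=np.eye(4); W[:3,:3]=R.from_quat(st['ee_rot']).as_matrix(); W[:3,3]=st['position']
        M=W@T; Rc=M[:3,:3].T; t=-Rc@M[:3,3]
    else:
        Rc=R.from_rotvec(np.ravel(p['rvec'])).as_matrix(); t=np.ravel(p['tvec']).astype(float)
    return K,k1,Rc,t
def ray(c,uv):
    K,k1,Rc,t=c
    uv=np.array(uv,float).reshape(1,1,2)
    n=cv2.undistortPoints(uv,K,np.array([k1,0,0,0,0.]))[0,0]
    d=Rc.T@np.array([n[0],n[1],1]); o=-Rc.T@t
    return o,d
def onz(c,uv,z):
    o,d=ray(c,uv); return o+d*(z-o[2])/d[2]
def proj(c,P):
    K,k1,Rc,t=c
    P=np.array(P,float).reshape(-1,1,3)
    return cv2.projectPoints(P,cv2.Rodrigues(Rc)[0],t,K,np.array([k1,0,0,0,0.]))[0].reshape(-1,2)
def tri(c1,u1,c2,u2):
    o1,d1=ray(c1,u1);o2,d2=ray(c2,u2)
    A=np.stack([d1,-d2],1); s=np.linalg.lstsq(A,o2-o1,rcond=None)[0]
    a=o1+s[0]*d1;b=o2+s[1]*d2
    return (a+b)/2, np.linalg.norm(a-b)
E
python3 - <<'E'
from h import *
s=read_state(); print(s)
for n in ['scene','top','wrist']:
    snap(n,n+'0.png'); print(n,camera_params(n))
E
```

```text
pics
{'clock': 0.0, 'joints': array([ 1.58359960e+00,  3.85556414e-01,  6.63745582e-03, -5.10618611e-04,
       -1.19399132e+00, -2.58595207e-01]), 'joint_vel': array([ 4.00319904e-04,  4.77222551e-04, -1.99016678e-04, -3.41876059e-04,
       -5.28346377e-05,  4.88901748e-04]), 'joint_efforts': array([-1.30682874e-03, -3.92288911e+01,  1.88398021e+01,  4.18617457e+00,
       -4.64544370e-03, -3.36777262e-06]), 'position': array([151.91687106, 605.65940917, 230.22449121]), 'ee_rot': array([ 9.92445657e-01, -1.22680250e-01, -9.21263227e-05,  1.07936012e-03]), 'contact_force': array([-0.62287666,  0.61109268,  0.28511063]), 'wrist_torque': array([-0.0062511 , -0.00228745, -0.03525296]), 'gripper_width': 85.42872394132638}
scene {'mtx': array([[432.52861382,   0.        , 260.96084927],
       [  0.        , 432.52861382, 196.41510743],
       [  0.        ,   0.        ,   1.        ]]), 'k1': 0.04111735063477342, 'rvec': array([ 1.90699839, -0.47034546,  0.28269006]), 'tvec': array([-511.30248148,  224.60022458, 1112.19258703])}
top {'mtx': array([[478.26958762,   0.        , 264.50420823],
       [  0.        , 478.26958762, 190.94184334],
       [  0.        ,   0.        ,   1.        ]]), 'k1': -0.1351281302250258, 'rvec': array([ 2.10945701, -2.0929532 ,  0.22782542]), 'tvec': array([   1.59794885,  594.69194267, 1277.10323611])}
wrist {'mtx': array([[310.02187448,   0.        , 253.99104568],
       [  0.        , 310.02187448, 187.94246178],
       [  0.        ,   0.        ,   1.        ]]), 'k1': 0.022944407320617245, 'tool_from_camera': array([[ 6.99607361e-04, -9.46273530e-01, -3.23366538e-01,
         8.37096346e+01],
       [ 9.99999751e-01,  6.93508086e-04,  1.34085741e-04,
         4.98564855e-02],
       [ 9.73755212e-05, -3.23366551e-01,  9.46273779e-01,
        -1.42168228e+02],
       [ 0.00000000e+00,  0.00000000e+00,  0.00000000e+00,
         1.00000000e+00]])}
```

View pics/scene0.png

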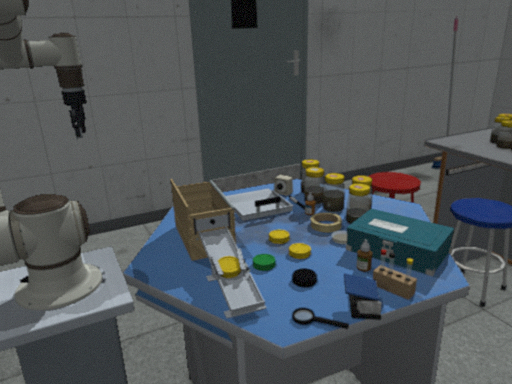

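View pics/top0.png

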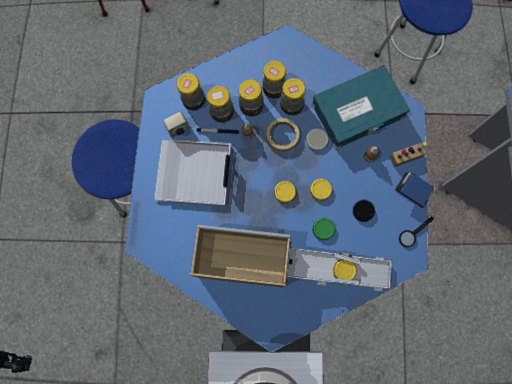

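View pics/wrist0.png

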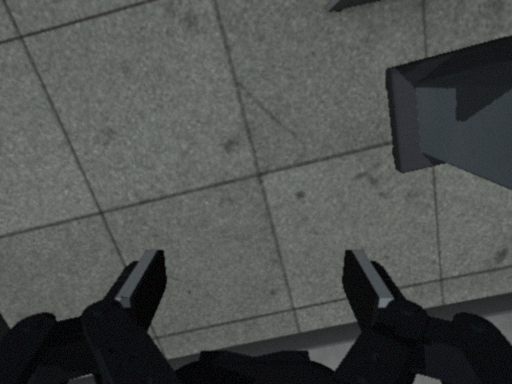

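```bash
python3 - <<'E'
import cv2
a=cv2.imread('pics/top0.png')[100:310,130:440]; cv2.imwrite('pics/topc.png',cv2.resize(a,None,fx=2.55,fy=2.55,interpolation=cv2.INTER_CUBIC))
a=cv2.imread('pics/scene0.png')[150:320,160:380]; cv2.imwrite('pics/scenec.png',cv2.resize(a,None,fx=3.5,fy=3.5,interpolation=cv2.INTER_CUBIC))
E
```

```text
(no output)
```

View pics/topc.png

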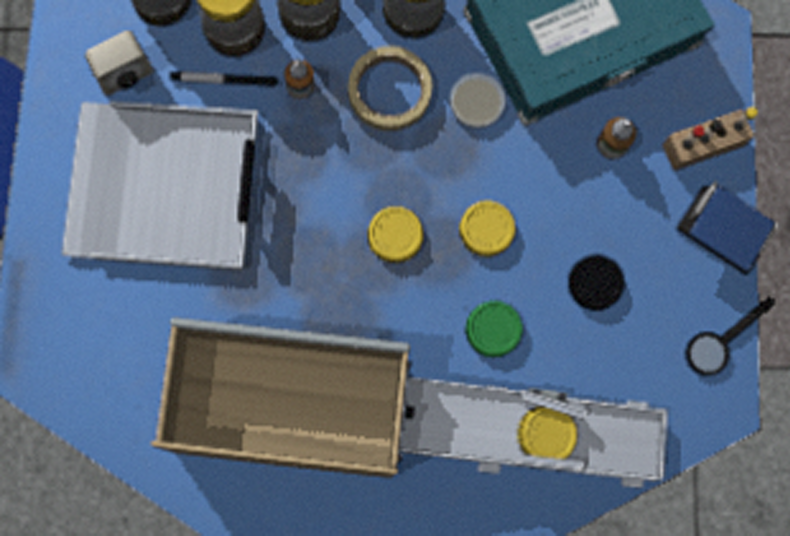

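View pics/scenec.png

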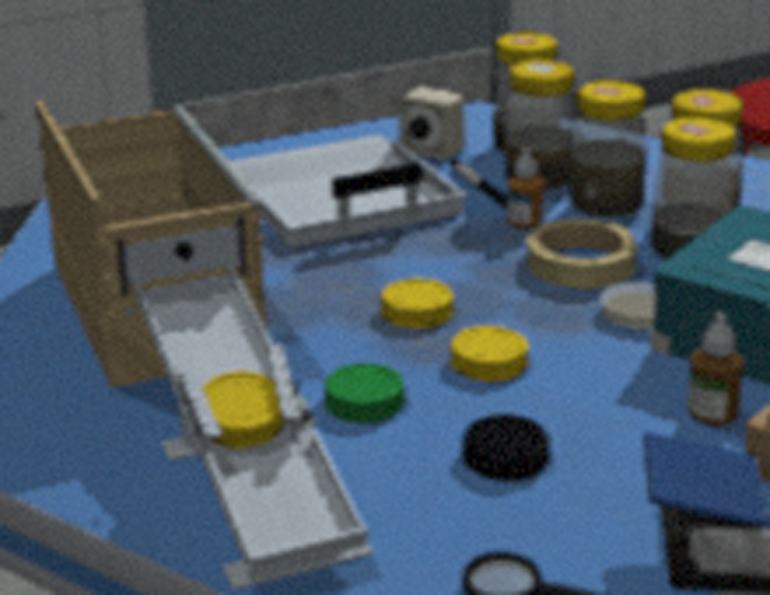

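```bash
cat > m1.py <<'E'
from h import *
ct=cam('top'); cs=cam('scene')
T=lambda x,y:(x/2.55+130,y/2.55+100)
# yellow masks
for n,c,fn in (('top',ct,'top0'),('scene',cs,'scene0')):
    im=cv2.imread('pics/%s.png'%fn); h=cv2.cvtColor(im,cv2.COLOR_BGR2HSV)
    m=cv2.inRange(h,(20,130,80),(35,255,255)); k,l,s,ce=cv2.connectedComponentsWithStats(m)
    for i in range(1,k):
        if s[i][4]>60: print(n,s[i],ce[i].round(1), onz(c,ce[i],18 if n=='top' else 14).round(1))
def seg(a,b,z):
    A=onz(ct,T(*a),z);B=onz(ct,T(*b),z);d=B-A; return A.round(1),B.round(1),'len',np.linalg.norm(d).round(1),'ang',np.degrees(np.arctan2(d[1],d[0])).round(2)
print('rim',seg((408,348),(172,322),142))
print('board',seg((398,472),(155,443),165))
print('chute low end',seg((659,479),(666,411),10))
print('tray front',seg((64,255),(82,103),20),'right',seg((243,268),(257,108),20),)
print('grip',seg((243,220),(250,140),63))
for p in ((396,234),(488,228)): print(onz(ct,T(*p),18))
E
python3 m1.py
```

```text
top [264  61  21  22 289] [274.3  70.8] [989.6 -20.5  18. ]
top [177  74  22  20 293] [187.4  83.6] [945.6 248.8  18. ]
top [282  79  23  20 306] [293.2  88.4] [930.1 -79.   18. ]
top [239  80  22  20 298] [249.8  89.7] [924.9  54.6  18. ]
top [207  86  23  22 288] [218.3  96.5] [901.9 151.1  18. ]
top [310 179  22  21 347] [320.7 189.1] [ 612.3 -157.4   18. ]
top [274 182  22  20 351] [284.7 191.5] [604.4 -52.3  18. ]
top [333 260  23  20 358] [344.3 269.6] [ 379.2 -220.7   18. ]
scene [496 114  16  13 143] [505.  118.9] [2552.2  624.8   14. ]
scene [302 159  22  18 235] [312.3 167.3] [1046.6  438.6   14. ]
scene [325 173  19  11 153] [334.4 177.8] [1048.5  277.2   14. ]
scene [349 175  23  21 325] [360.4 184.8] [1086.   159.2   14. ]
scene [269 230  20  14 217] [278.8 236. ] [600.7 -64.1  14. ]
scene [289 243  21  16 259] [299.3 250.4] [ 608.3 -169.1   14. ]
scene [219 256  21  22 323] [229.3 265.6] [ 404. -149.   14.]
rim (array([457. , -61.4, 142. ]), array([481.6, 180.2, 142. ]), 'len', np.float64(242.9), 'ang', np.float64(84.17))
board (array([331.5, -50.4, 165. ]), array([357.2, 189.5, 165. ]), 'len', np.float64(241.3), 'ang', np.float64(83.88))
chute low end (array([ 327.9, -347.5,   10. ]), array([ 403.6, -358.2,   10. ]), 'len', np.float64(76.4), 'ang', np.float64(-8.09))
tray front (array([575.7, 325.9,  20. ]), array([758.7, 315.7,  20. ]), 'len', np.float64(183.3), 'ang', np.float64(-3.19)) right (array([562.3, 119.7,  20. ]), array([753. , 108.5,  20. ]), 'len', np.float64(191.1), 'ang', np.float64(-3.36))
grip (array([608.1, 117.2,  63. ]), array([700.7, 111.9,  63. ]), 'len', np.float64(92.7), 'ang', np.float64(-3.31))
[603.56090498 -53.93426533  18.        ]
[ 611.35930364 -159.30897463   18.        ]
```

```bash
cat >> h.py <<'E'
def go(x,y,z,psi=None):
    s=read_state(); Rm=R.from_quat(s['ee_rot']).as_matrix()
    d=Rm.T@(np.array([x,y,z],float)-s['position'])/1000
    p0=np.degrees(np.arctan2(Rm[1,0],Rm[0,0]))
    yw=0 if psi is None else -((psi-p0+180)%360-180)
    print('t',round(float(s['clock']),2),'psi',p0.round(2),'d',d.round(4).tolist(),'yaw',round(float(yw),2),'rows',(np.linalg.norm(d)/.05).round(1),'pos',s['position'].round(1),'F',s['contact_force'].round(1),'j',s['joints'].round(2),'w',round(s['gripper_width'],1))
E
python3 -c "
from h import *
go(450,350,260,-5.9)"
```

```text
t 0.15 psi -14.09 d [0.3514, 0.1756, -0.0292] yaw -8.19 rows 7.9 pos [151.9 605.8 230.5] F [ 0.2 -0.3  0.3] j [ 1.58  0.39  0.01 -0.   -1.19 -0.26] w 85.0
```

Emit:
send_rows --pt "0.35 0.176 -0.03" --pt "0.35 0.176 -0.03" --pt "0.35 0.176 -0.03" --pt "0.35 0.176 -0.03" --pt "0.35 0.176 -0.03" --pt "0.35 0.176 -0.03" --pt "0.35 0.176 -0.03" --pt "0.35 0.176 -0.03" --pt "0.35 0.176 -0.03" --pt "0.35 0.176 -0.03" --yaw '[-8.2,-8.2,-8.2,-8.2,-8.2,-8.2,-8.2,-8.2,-8.2,-8.2]' --fingers '[0,0,0,0,0,0,0,0,0,0]'

```text
clock: 1.15
position: [449.1, 349.0, 260.4]
ee_rot: [0.999, -0.053, -0.0, 0.001]
contact_force: [0.2, -0.1, -1.6]
gripper_width: 85.2
```

```bash
python3 -c "
from h import *
go(440,-150,270,-5.9)"
```

```text
t 1.15 psi -6.03 d [0.0434, 0.4972, -0.0086] yaw -0.13 rows 10.0 pos [449.1 349.  260.4] F [ 0.2 -0.1 -1.6] j [ 0.95  0.27 -0.08  0.   -1.22  0.52] w 85.2
```

Emit:
send_rows --pt "0.043 0.497 -0.03" --pt "0.043 0.497 -0.03" --pt "0.043 0.497 -0.03" --pt "0.043 0.497 -0.03" --pt "0.043 0.497 -0.03" --pt "0.043 0.497 -0.03" --pt "0.043 0.497 -0.03" --pt "0.043 0.497 -0.03" --pt "0.043 0.497 -0.03" --pt "0.043 0.497 -0.03" --pt "0.043 0.497 -0.03" --pt "0.043 0.497 -0.03" --yaw '[0,0,0,0,0,0,0,0,0,0,0,0]' --fingers '[0,0,0,0,0,0,0,0,0,0,0,0]'

```text
clock: 2.35
position: [439.4, -149.8, 291.0]
ee_rot: [0.999, -0.053, -0.001, 0.001]
contact_force: [0.8, 0.4, -0.6]
gripper_width: 85.1
```

```bash
python3 -c "
from h import *
s=read_state(); snap('wrist','w1.png'); print(s['position'],s['ee_rot'])
go(375,-260,270,-5.9)"
```

```text
[ 439.44309237 -149.76689058  291.00439269] [ 9.98576558e-01 -5.33259416e-02 -7.77776357e-04  7.72317636e-04]
t 2.4 psi -5.99 d [-0.0526, 0.1172, 0.0213] yaw -0.09 rows 2.6 pos [ 439.6 -148.9  291. ] F [0.7 1.3 0.3] j [ 0.03  0.06 -0.26  0.   -1.24  1.44] w 85.4
```

View pics/w1.png

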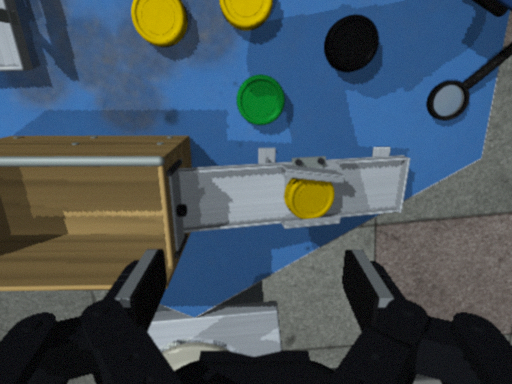

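```bash
cat > m2.py <<'E'
from h import *
st={'position':[439.44,-149.77,291.0],'ee_rot':[ 9.98576558e-01,-5.33259416e-02,-7.77776357e-04,7.72317636e-04]}
ct=cam('top'); cs=cam('scene'); cw=cam('wrist',st)
im=cv2.imread('pics/w1.png'); h=cv2.cvtColor(im,cv2.COLOR_BGR2HSV)
m=cv2.inRange(h,(20,130,80),(35,255,255)); k,l,s,ce=cv2.connectedComponentsWithStats(m)
for i in range(1,k):
    if s[i][4]>60: print(s[i],ce[i].round(1),onz(cw,ce[i],18).round(1))
T=lambda x,y:(x/2.55+130,y/2.55+100); S=lambda x,y:(x/3.5+160,y/3.5+150)
print('jam t-s',tri(ct,(344.3,269.6),cs,(229.3,265.6)))
print('jam t-w',tri(ct,(344.3,269.6),cw,(309,197)))
print('jam s-w',tri(cs,(229.3,265.6),cw,(309,197)))
print('chute low +x corner',tri(ct,T(666,411),cw,(408,158)),tri(cs,S(367,545),cw,(408,158)), tri(ct,T(666,411),cs,S(367,545)))
print('chute low -x corner',tri(ct,T(659,479),cw,(402,213)))
print('rim near',onz(cw,(163,160),142),tri(ct,T(408,348),cs,S(257,207)), tri(cw,(163,160),cs,S(257,207)))
print('rim far', tri(ct,T(172,322),cs,S(180,108)))
a=im[110:270,150:420]; cv2.imwrite('pics/w1c.png',cv2.resize(a,None,fx=2.9,fy=2.9,interpolation=cv2.INTER_CUBIC))
E
python3 m2.py
```

```text
[ 131    0   53   45 2002] [157.8  19.7] [602.6 -53.2  18. ]
[ 219    0   53   28 1144] [245.2  11.3] [ 600.7 -157.1   18. ]
[ 284  179   50   40 1613] [308.7 197.5] [ 358.4 -220.4   18. ]
jam t-s (array([ 377.78429618, -214.95384726,   56.23074722]), np.float64(1.5590903698445446))
jam t-w (array([ 376.67162042, -213.95922275,   62.39068495]), np.float64(0.47075965669076963))
jam s-w (array([ 376.47792429, -215.71207482,   57.66938383]), np.float64(3.605363971539023))
chute low +x corner (array([ 402.79004158, -355.3110173 ,   22.0808038 ]), np.float64(0.4883185399025685)) (array([ 402.79245301, -356.68569006,   20.17554022]), np.float64(1.0195941256356604)) (array([ 403.26658295, -355.94332822,   19.40846476]), np.float64(0.8427544822641161))
chute low -x corner (array([ 328.19743589, -342.98646552,   35.65619562]), np.float64(4.124441487839351))
rim near [460.97145388 -64.56216075 142.        ] (array([458.89016507, -62.13455925, 132.20324446]), np.float64(1.4122282948943845)) (array([459.32863855, -61.70437595, 132.26231057]), np.float64(0.9734847238538091))
rim far (array([484.55654192, 180.71613294, 134.85725162]), np.float64(3.9029861626701234))
```

View pics/w1c.png

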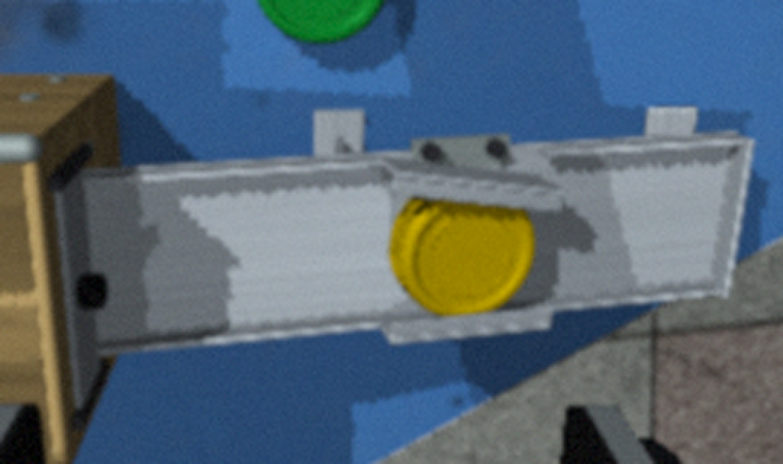

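```bash
cat >> h.py <<'E'
FO=np.array([408.,64.5]); FY=-5.9
def fw(xf,yf):
    c,s=np.cos(np.radians(FY)),np.sin(np.radians(FY))
    return FO[0]+c*xf-s*yf, FO[1]+s*xf+c*yf
def gof(xf,yf,z,psi=FY): 
    x,y=fw(xf,yf); print('target',round(x,1),round(y,1),z); go(x,y,z,psi)
def wf(p):
    c,s=np.cos(np.radians(FY)),np.sin(np.radians(FY)); d=np.array(p[:2])-FO
    return np.array([c*d[0]+s*d[1],-s*d[0]+c*d[1]])
E
python3 -c "
from h import *
gof(-6,-122.5-222,100)
gof(-6,-122.5-222,36)"
```

```text
target 366.6 -277.6 100
t 2.4 psi -5.99 d [-0.0589, 0.1353, 0.1914] yaw -0.09 rows 4.8 pos [ 439.6 -148.9  291. ] F [0.7 1.3 0.3] j [ 0.03  0.06 -0.26  0.   -1.24  1.44] w 85.4
target 366.6 -277.6 36
t 2.4 psi -5.99 d [-0.0588, 0.1352, 0.2554] yaw -0.09 rows 5.9 pos [ 439.6 -148.9  291. ] F [0.7 1.3 0.3] j [ 0.03  0.06 -0.26  0.   -1.24  1.44] w 85.4
```

Emit:
send_rows --pt "-0.02 0.046 0.0" --pt "-0.04 0.09 0.03" --pt "-0.059 0.135 0.07" --pt "-0.059 0.135 0.12" --pt "-0.059 0.135 0.17" --pt "-0.059 0.135 0.195" --pt "-0.059 0.135 0.195" --pt "-0.059 0.135 0.195" --pt "-0.059 0.135 0.195" --yaw '[0,0,0,0,0,0,0,0,0]' --fingers '[255,255,255,255,255,255,255,255,255]'

```text
clock: 3.3
position: [369.0, -277.1, 98.6]
ee_rot: [0.999, -0.051, 0.002, 0.002]
contact_force: [0.5, 0.1, 0.1]
gripper_width: -0.5
```

```bash
python3 -c "
from h import *
snap('wrist','w2.png')
gof(-6,-122.5-222,36)"
```

```text
target 366.6 -277.6 36
t 3.35 psi -5.87 d [-0.0024, 0.0004, 0.0627] yaw 0.03 rows 1.3 pos [ 368.8 -277.2   98.7] F [-1.   0.7  0.5] j [-0.29  0.26 -0.57  0.   -0.74  1.76] w 0.1
```

View pics/w2.png

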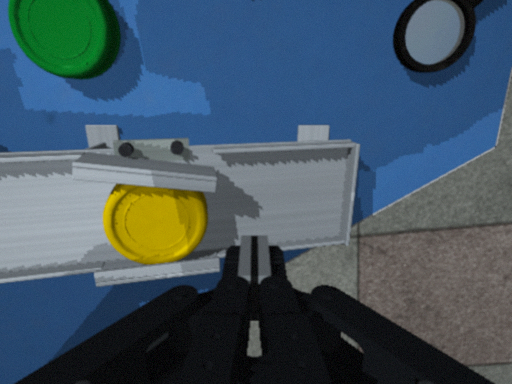

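```bash
python3 -c "
from h import *
c=cam('wrist')
for n,p,z in (('lid',(156,218),58),('lidbot',(207,222),55),('lip+x low',(216,190),55),('lip-x low',(219,260),55),('lip+x top',(75,178),72),('lip-x top',(97,284),72),('chute low+x',(357,143),20.5),('low-x',(349,243),20.5)):
    P=onz(c,p,z); print(n,P.round(1),wf(P).round(1))
print(proj(c,[369,-277,98.6]))
"
```

```text
lid [ 376.2 -215.    58. ] [  -2.9 -281.3]
lidbot [ 368.6 -246.4   55. ] [  -7.2 -313.3]
lip+x low [ 390.1 -255.4   55. ] [  15.1 -320.1]
lip-x low [ 339.5 -250.4   55. ] [ -35.8 -320.2]
lip+x top [ 411.  -180.2   72. ] [  28.1 -243.1]
lip-x top [ 340.7 -174.1   72. ] [ -42.4 -244.3]
chute low+x [ 403.6 -355.2   20.5] [  38.7 -417.9]
low-x [ 323.5 -349.2   20.5] [ -41.5 -420.1]
[[253.24620808 251.34153062]]
```

Emit:
send_rows --pt "-0.003 0 0.031" --pt "-0.003 0 0.062" --pt "-0.003 0 0.062" --pt "-0.003 0 0.062" --pt "-0.003 -0.01 0.06" --pt "-0.003 -0.02 0.058" --pt "-0.003 -0.03 0.056" --pt "-0.003 -0.04 0.054" --yaw '[0,0,0,0,0,0,0,0]' --fingers '[255,255,255,255,255,255,255,255]'

```text
clock: 4.15
position: [370.7, -236.5, 45.5]
ee_rot: [0.999, -0.051, 0.003, 0.002]
contact_force: [-0.3, -1.5, 2.0]
gripper_width: 0.1
```

```bash
python3 -c "
from h import *
snap('wrist','w3.png')
gof(-7,-122.5-124,57)"
```

```text
target 375.7 -180.0 57
t 4.2 psi -5.79 d [-0.0004, -0.0559, -0.0116] yaw 0.11 rows 1.1 pos [ 370.5 -235.7   45.6] F [ 0.1  1.9 -0.6] j [-0.19  0.32 -0.68  0.   -0.57  1.66] w 0.2
```

View pics/w3.png

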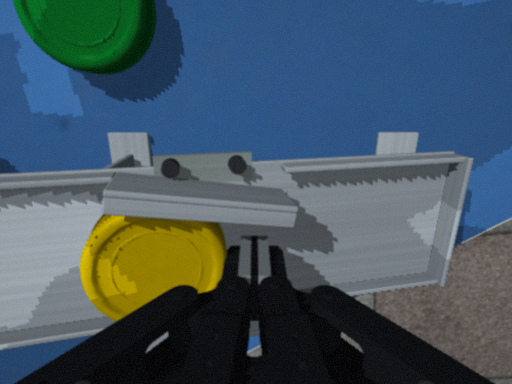

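Emit:
send_rows --pt "0 -0.01 -0.001" --pt "0 -0.02 -0.003" --pt "0 -0.03 -0.005" --pt "0 -0.04 -0.007" --pt "0 -0.05 -0.009" --pt "0 -0.058 -0.011" --pt "0 -0.058 -0.011" --yaw '[0,0,0,0,0,0,0]' --fingers '[255,255,255,255,255,255,255]'

```text
clock: 4.9
position: [376.9, -177.0, 57.1]
ee_rot: [0.999, -0.05, 0.003, 0.002]
contact_force: [-0.7, 2.0, 9.0]
gripper_width: -0.1
```

```bash
python3 -c "
from h import *
snap('wrist','w4.png')
gof(-7,-122.5-124,57)"
```

```text
target 375.7 -180.0 57
t 4.95 psi -5.73 d [-0.0008, 0.0031, 0.0001] yaw 0.17 rows 0.1 pos [ 376.8 -177.    57.1] F [-1.5  3.9  9.7] j [-0.04  0.27 -0.72  0.01 -0.58  1.51] w 0.4
```

View pics/w4.png

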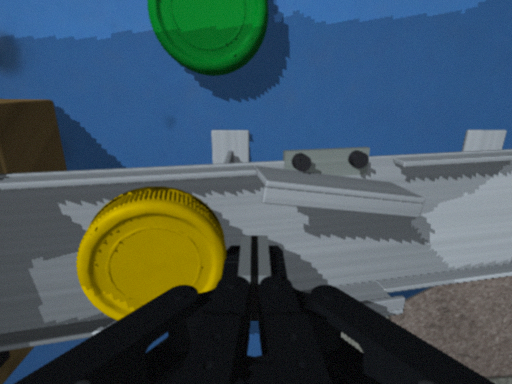

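Emit:
send_rows --pt "0 0 -0.004" --pt "0 -0.006 -0.006" --pt "0 -0.006 -0.006" --pt "0 0.0 -0.02" --pt "0 0 -0.07" --pt "0 0 -0.12" --pt "0 0 -0.16" --pt "0 0 -0.16" --pt "0 0 -0.16" --yaw '[0,0,0,0,0,0,0,0,0]' --fingers '[255,255,255,255,0,0,0,0,0]'

```text
clock: 5.85
position: [375.7, -176.2, 217.3]
ee_rot: [0.999, -0.05, 0.004, 0.001]
contact_force: [-0.4, -0.0, -1.1]
gripper_width: 72.3
```

```bash
python3 -c "
from h import *
im=snap('wrist','w5.png')
go(376,-130,100,-5.9)
c=cam('wrist'); h=cv2.cvtColor(im,cv2.COLOR_BGR2HSV)
m=cv2.inRange(h,(20,130,80),(35,255,255)); k,l,s,ce=cv2.connectedComponentsWithStats(m)
for i in range(1,k):
    if s[i][4]>60:
        P=onz(c,ce[i],75); print(s[i],ce[i].round(1),P.round(1),wf(P).round(1))
"
```

```text
t 5.9 psi -5.76 d [-0.0041, -0.0463, 0.116] yaw 0.14 rows 2.5 pos [ 375.  -176.2  216.1] F [ 0.5  0.4 -0.3] j [-0.04  0.03 -0.5   0.   -1.04  1.51] w 79.4
[ 165  133   69   68 3682] [199.1 166.5] [ 388.9 -126.    75. ] [   0.6 -191.4]
```

View pics/w5.png

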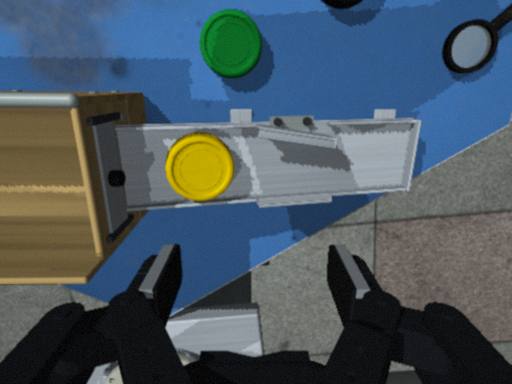

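```bash
python3 -c "
from h import *
c=cam('wrist'); ct=cam('top'); cs=cam('scene')
def yel(im):
    h=cv2.cvtColor(im,cv2.COLOR_BGR2HSV)
    m=cv2.inRange(h,(20,130,80),(35,255,255)); k,l,s,ce=cv2.connectedComponentsWithStats(m)
    return [(ce[i].round(1),s[i][4]) for i in range(1,k) if s[i][4]>60]
it=snap('top','t1.png'); isc=snap('scene','s1.png')
print(yel(it)); print(yel(isc))
"
```

```text
[(array([274.2,  70.8]), np.int32(286)), (array([187.4,  83.6]), np.int32(293)), (array([293.1,  88.4]), np.int32(308)), (array([249.8,  89.7]), np.int32(297)), (array([218.3,  96.5]), np.int32(288)), (array([320.7, 189.1]), np.int32(347)), (array([284.7, 191.5]), np.int32(348))]
[(array([504.9, 119.1]), np.int32(151)), (array([312.4, 167.5]), np.int32(241)), (array([334.3, 177.9]), np.int32(159)), (array([360.4, 185. ]), np.int32(327)), (array([278.8, 236.1]), np.int32(221)), (array([219.3, 242.8]), np.int32(359)), (array([299.2, 250.4]), np.int32(263))]
```

```bash
python3 -c "
from h import *
c=cam('wrist'); cs=cam('scene')
P,e=tri(cs,(219.3,242.8),c,(199.1,166.5)); print(P,e,wf(P))
P,e=tri(cs,(219.3,241.3),c,(199.1,166.5)); print(P,e,wf(P))
a=cv2.imread('pics/s1.png')[170:320,150:300]; cv2.imwrite('pics/s1c.png',cv2.resize(a,None,fx=4,fy=4,interpolation=cv2.INTER_CUBIC))
a=cv2.imread('pics/w5.png')[80:220,80:430]; cv2.imwrite('pics/w5c.png',cv2.resize(a,None,fx=2.28,fy=2.28,interpolation=cv2.INTER_CUBIC))
"
```

```text
[ 388.64986543 -126.35298929   75.58404964] 0.20970969407812656 [   0.37062956 -191.83105552]
[ 389.24214869 -126.97662108   79.99093498] 1.2789133193832254 [   1.02388008 -192.39050152]
```

View pics/s1c.png

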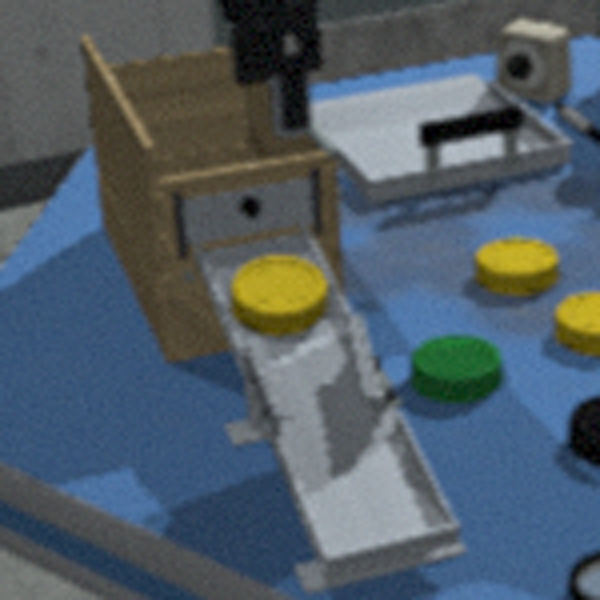

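View pics/w5c.png

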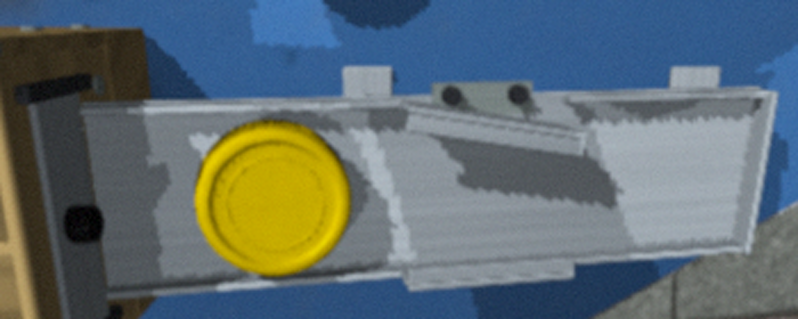

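```bash
python3 -c "
from h import *
go(389,-126,110,-95.9)
"
```

```text
t 6.0 psi -5.75 d [0.0089, -0.0517, 0.1053] yaw 90.15 rows 2.4 pos [ 374.7 -176.3  215.4] F [-0.5 -0.1 -1. ] j [-0.04  0.03 -0.5   0.   -1.04  1.51] w 85.8
```

Emit:
send_rows --pt "0.009 -0.052 0.0" --pt "0.009 -0.052 0.03" --pt "0.009 -0.052 0.105" --pt "0.009 -0.052 0.105" --pt "0.009 -0.052 0.105" --pt "0.009 -0.052 0.105" --pt "0.009 -0.052 0.105" --pt "0.009 -0.052 0.105" --pt "0.009 -0.052 0.105" --pt "0.009 -0.052 0.105" --pt "0.009 -0.052 0.105" --pt "0.009 -0.052 0.105" --yaw '[90,90,90,90,90,90,90,90,90,90,90,90]' --fingers '[0,0,0,0,0,0,0,0,0,0,0,0]'

```text
clock: 7.2
position: [388.1, -125.8, 109.0]
ee_rot: [-0.671, 0.742, -0.001, -0.001]
contact_force: [0.2, -0.6, 0.1]
gripper_width: 85.3
```

```bash
python3 -c "
from h import *
c=cam('wrist')
im=snap('wrist','w6.png')
h=cv2.cvtColor(im,cv2.COLOR_BGR2HSV)
m=cv2.inRange(h,(20,130,80),(35,255,255)); k,l,s,ce=cv2.connectedComponentsWithStats(m)
for i in range(1,k):
    if s[i][4]>60:
        P=onz(c,ce[i],77); print(s[i],ce[i].round(1),P.round(1),wf(P).round(1))
go(389,-126,66,-95.9)
"
```

```text
[  0 172   5  31 118] [  1.6 187.2] [ 532.8 -164.8   77. ] [ 147.7 -215.3]
[ 201  173  104  103 8288] [252.1 224.3] [ 389.5 -126.2   77. ] [   1.2 -191.6]
[   0  260   55   62 2682] [ 23.7 290.4] [543.7 -94.   77. ] [ 151.3 -143.7]
t 7.25 psi -95.63 d [0.0, -0.0008, 0.0432] yaw 0.27 rows 0.9 pos [ 388.3 -125.8  109.2] F [-0.4 -1.2  0.2] j [ 0.09  0.16 -0.67  0.   -0.74 -0.19] w 85.7
```

View pics/w6.png

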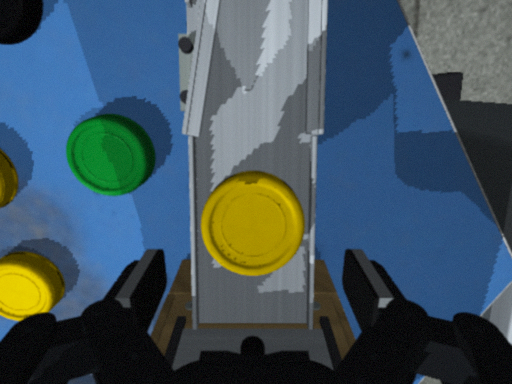

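Emit:
send_rows --pt "0 0 0.03" --pt "0 -0.001 0.043" --pt "0 -0.001 0.043" --pt "0 -0.001 0.043" --pt "0 -0.001 0.043" --pt "0 -0.001 0.043" --pt "0 -0.001 0.043" --pt "0 -0.001 0.043" --yaw '[0,0,0,0,0,0,0,0]' --fingers '[0,0,0,255,255,255,255,255]'

```text
clock: 8.05
position: [389.4, -126.1, 67.9]
ee_rot: [-0.672, 0.74, -0.001, -0.001]
contact_force: [-3.7, 0.4, 9.2]
gripper_width: 70.8
```

```bash
python3 -c "
from h import *
im=snap('wrist','w7.png')
go(389,-126,66,-95.9)
"
```

```text
t 8.1 psi -95.54 d [-0.0001, 0.0004, 0.0019] yaw 0.36 rows 0.0 pos [ 389.4 -126.1   67.9] F [-3.9  0.3  9.8] j [ 0.09  0.24 -0.72  0.01 -0.61 -0.19] w 71.0
```

View pics/w7.png

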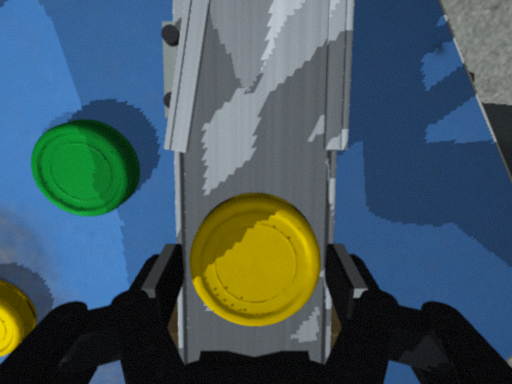

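Emit:
send_rows --pt "0 0 -0.002" --pt "0 0 -0.002" --pt "0 0 -0.003" --pt "0 0 -0.003" --pt "0 0 -0.003" --yaw '[0,0,0,0,0]' --fingers '[255,255,255,255,255]'

```text
clock: 8.6
position: [392.0, -126.1, 72.9]
ee_rot: [-0.673, 0.74, -0.003, 0.001]
contact_force: [0.0, -0.7, 9.4]
gripper_width: 57.7
```

```bash
python3 -c "
from h import *
im=snap('wrist','w8.png')
go(389,-126,66,-95.9)
"
```

```text
t 8.65 psi -95.45 d [0.0001, 0.0031, 0.0069] yaw 0.45 rows 0.2 pos [ 392.  -126.1   72.9] F [ 0.7 -0.5  9.8] j [ 0.09  0.23 -0.71  0.01 -0.62 -0.19] w 57.6
```

View pics/w8.png

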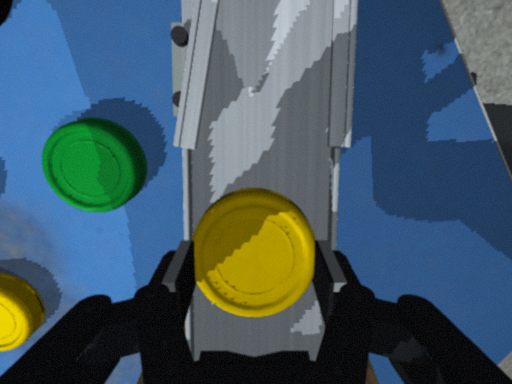

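Emit:
send_rows --pt "0 0 -0.005" --pt "0 0 -0.01" --pt "0 0.0 -0.02" --pt "0 0 -0.03" --pt "0 0.003 -0.03" --pt "0 0.003 -0.03" --yaw '[0,0,0,0,0,0]' --fingers '[0,0,0,0,0,0]'

```text
clock: 9.25
position: [387.9, -125.7, 102.7]
ee_rot: [-0.673, 0.74, -0.003, 0.001]
contact_force: [0.3, -0.2, 0.1]
gripper_width: 85.5
```

```bash
python3 -c "
from h import *
c=cam('wrist')
im=snap('wrist','w9.png'); a=snap('scene','s2.png')
h=cv2.cvtColor(im,cv2.COLOR_BGR2HSV)
m=cv2.inRange(h,(20,130,80),(35,255,255)); k,l,s,ce=cv2.connectedComponentsWithStats(m)
for i in range(1,k):
    if s[i][4]>60:
        P=onz(c,ce[i],77); print(s[i],ce[i].round(1),P.round(1),wf(P).round(1))
a=a[190:290,190:270]; cv2.imwrite('pics/s2c.png',cv2.resize(a,None,fx=6,fy=6,interpolation=cv2.INTER_CUBIC))
go(389,-126,66,-95.9)
"
```

```text
[ 194  176  108  105 8864] [247.8 228. ] [ 391.9 -126.8   77. ] [   3.6 -192. ]
[   0  262   52   62 2451] [ 21.4 292.9] [540.5 -95.   77. ] [ 148.2 -145. ]
t 9.35 psi -95.45 d [0.0001, -0.0007, 0.0364] yaw 0.45 rows 0.7 pos [ 388.2 -125.7  102.4] F [0.4 0.5 0.3] j [ 0.09  0.17 -0.68  0.01 -0.71 -0.19] w 85.6
```

View pics/w9.png

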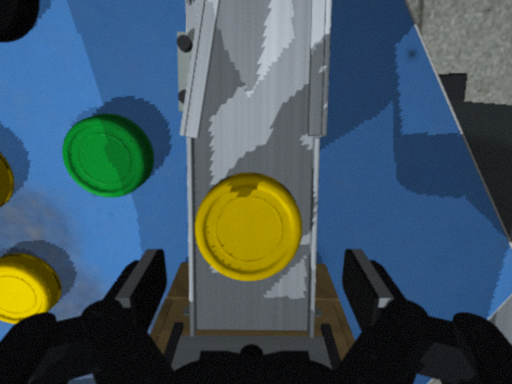

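View pics/s2c.png

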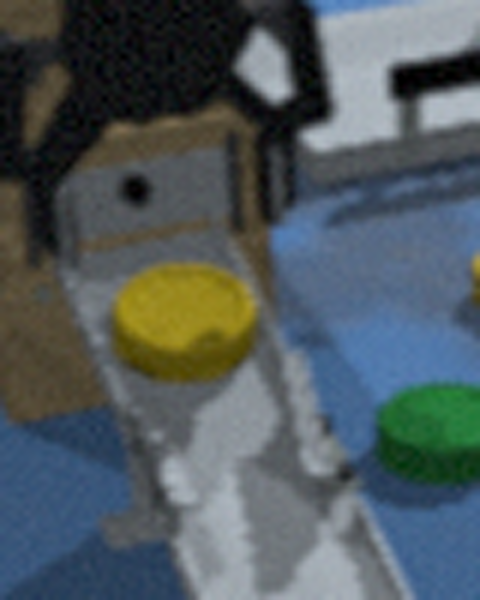

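```bash
python3 -c "
import cv2
a=cv2.imread('pics/w9.png')[120:320,160:350]; cv2.imwrite('pics/w9c.png',cv2.resize(a,None,fx=3,fy=3,interpolation=cv2.INTER_NEAREST)[:600])
"
```

```text
(no output)
```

View pics/w9c.png

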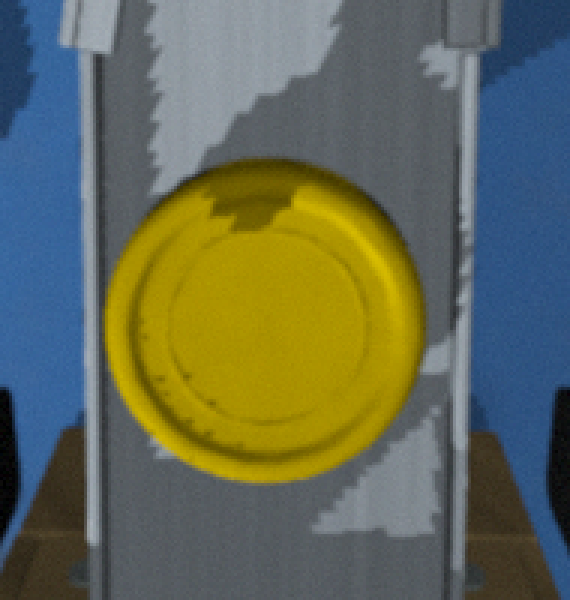

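Emit:
send_rows --pt "0.0 0.0 0.0" --pt "0 -0.004 0.0" --pt "0 -0.004 0.0" --pt "0 -0.004 0" --pt "0 -0.004 0.0" --pt "0 -0.004 0.01" --pt "0 -0.004 0.02" --pt "0 -0.004 0.02" --pt "0 -0.004 0.02" --yaw '[0,0,0,0,0,0,0,0,0]' --fingers '[255,255,255,255,255,255,255,255,255]'

```text
clock: 10.25
position: [395.6, -127.0, 86.4]
ee_rot: [-0.674, 0.739, -0.006, 0.002]
contact_force: [-6.0, -1.4, 32.6]
gripper_width: 0.3
```

Emit:
send_rows --pt "0.0 0.0 0.002" --pt "0 0 0.003" --pt "0 0 0.003" --yaw '[0,0,0]' --fingers '[255,255,255]'

```text
clock: 10.55
position: [396.0, -127.3, 86.4]
ee_rot: [-0.675, 0.738, -0.007, 0.002]
contact_force: [-10.6, 4.3, 34.5]
gripper_width: -0.0
```

```bash
python3 -c "
from h import *
im=snap('wrist','w10.png'); a=snap('scene','s3.png')
a=a[150:290,150:290]; cv2.imwrite('pics/s3c.png',cv2.resize(a,None,fx=4,fy=4,interpolation=cv2.INTER_CUBIC))
go(389,-126,66,-95.9)
"
```

```text
t 10.65 psi -95.11 d [-0.0008, 0.0073, 0.0203] yaw 0.79 rows 0.4 pos [ 396.  -127.3   86.4] F [-10.2   4.9  34.1] j [ 0.09  0.21 -0.69  0.01 -0.66 -0.19] w -0.1
```

View pics/w10.png

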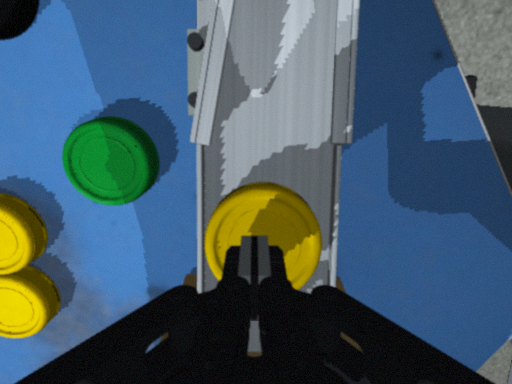

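View pics/s3c.png

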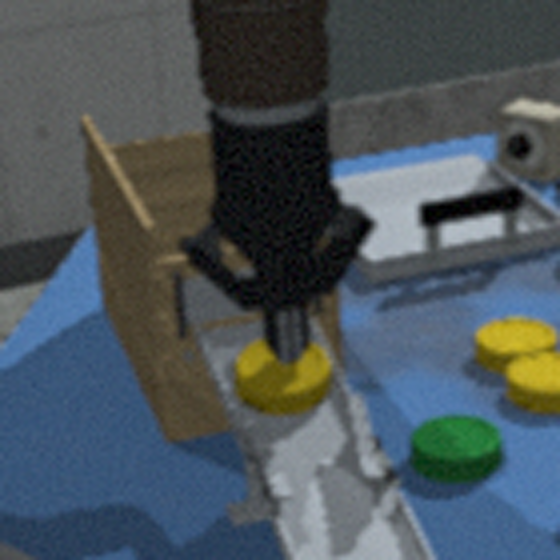

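```bash
python3 -c "
from h import *
st={'position':[388.2,-125.7,102.4],'ee_rot':[-0.673, 0.74, -0.003, 0.001]}
c=cam('wrist',st); 
for z in (78,84): P=onz(c,(247.8,228),z); print(P,wf(P))
ct=cam('top')
"
```

```text
[ 392.12125905 -127.51769307   78.        ] [   3.94335743 -192.6327563 ]
[ 391.67690315 -130.42876101   84.        ] [   3.80059142 -195.57408025]
```

Emit:
send_rows --pt "0 0 -0.01" --pt "0 0 -0.025" --pt "0 0.0 -0.025" --pt "0 0.0 -0.025" --pt "0 0 -0.025" --pt "0 0 -0.025" --pt "0 0 -0.025" --yaw '[0,0,0,0,0,0,0]' --fingers '[255,0,0,0,0,0,0]'

```text
clock: 11.35
position: [395.3, -127.2, 110.7]
ee_rot: [-0.675, 0.738, -0.006, 0.001]
contact_force: [-0.5, 1.1, -0.1]
gripper_width: 84.6
```

```bash
python3 -c "
from h import *
st=read_state(); c=cam('wrist',st); im=snap('wrist','w11.png')
h=cv2.cvtColor(im,cv2.COLOR_BGR2HSV)
m=cv2.inRange(h,(20,130,80),(35,255,255)); k,l,s,ce=cv2.connectedComponentsWithStats(m)
for i in range(1,k):
    if s[i][4]>60:
        P=onz(c,ce[i],82); print(s[i],ce[i].round(1),P.round(1),wf(P).round(1))
go(392,-128,72,-95.9)
"
```

```text
[ 210  173  103  102 8142] [260.8 223.6] [ 391.5 -129.3   82. ] [   3.5 -194.4]
[   0  189   66  129 6192] [ 26.8 256.5] [ 539.6 -119.2   82. ] [ 149.8 -169.2]
t 11.4 psi -95.11 d [0.0009, 0.0038, 0.0388] yaw 0.79 rows 0.8 pos [ 395.4 -127.2  110.9] F [-0.3  0.2  0.2] j [ 0.09  0.16 -0.66  0.01 -0.73 -0.19] w 85.4
```

View pics/w11.png

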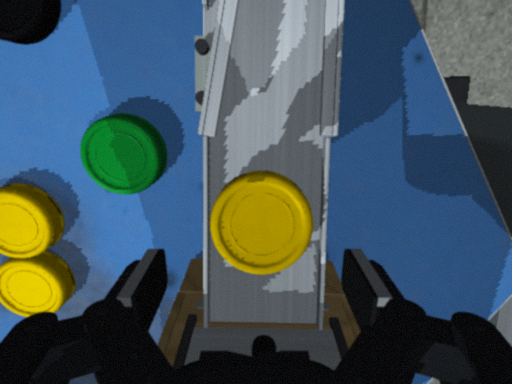

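Emit:
send_rows --pt "0.002 0.004 0.02" --pt "0.002 0.004 0.039" --pt "0.002 0.004 0.039" --pt "0.002 0.004 0.039" --pt "0.002 0.004 0.039" --pt "0.002 0.004 0.039" --pt "0.002 0.004 0.039" --pt "0.002 0.004 0.039" --pt "0.002 0.004 0.039" --yaw '[0,0,0,0,0,0,0,0,0]' --fingers '[0,0,0,255,255,255,255,255,255]'

```text
clock: 12.3
position: [392.7, -129.1, 73.5]
ee_rot: [-0.675, 0.738, -0.008, 0.002]
contact_force: [-1.1, 0.1, 5.8]
gripper_width: 57.7
```

```bash
python3 -c "
from h import *
im=snap('wrist','w12.png')
go(392,-128,72,-95.9)
"
```

```text
t 12.35 psi -95.07 d [-0.0011, 0.0007, 0.0015] yaw 0.83 rows 0.0 pos [ 392.6 -129.1   73.5] F [-1.7 -0.8  6.4] j [ 0.09  0.23 -0.72  0.02 -0.61 -0.19] w 57.9
```

View pics/w12.png

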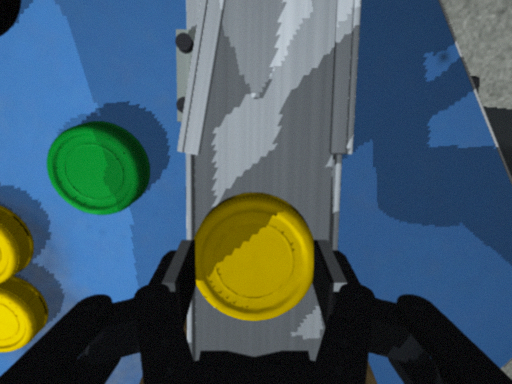

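Emit:
send_rows --pt "0 0 -0.01" --pt "0 0 -0.03" --pt "0 0 -0.06" --pt "0 0 -0.1" --pt "0 0 -0.13" --pt "0 0 -0.13" --yaw '[0,0,0,0,0,0]' --fingers '[255,255,255,255,255,255]'

```text
clock: 12.95
position: [394.0, -128.2, 208.9]
ee_rot: [-0.675, 0.737, -0.012, 0.007]
contact_force: [0.5, -0.0, -0.3]
gripper_width: 57.1
```

```bash
python3 -c "
from h import *
im=snap('wrist','w13.png')
go(392,-128,72,-95.9)
"
```

```text
t 13.0 psi -95.06 d [-0.0007, 0.0033, 0.1343] yaw 0.84 rows 2.7 pos [ 392.3 -128.   206.4] F [-1.1 -0.9 -0.7] j [ 0.09  0.03 -0.53  0.01 -0.99 -0.18] w 57.3
```

View pics/w13.png

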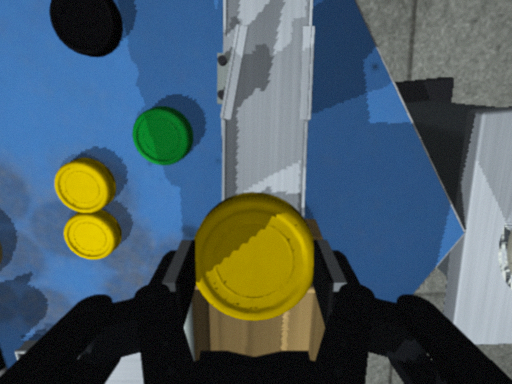

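```bash
python3 -c "
from h import *
go(614,192,215,-3.3)
"
```

```text
t 13.0 psi -95.06 d [-0.3382, -0.1928, -0.0063] yaw -91.76 rows 7.8 pos [ 392.3 -128.   206.4] F [-1.1 -0.9 -0.7] j [ 0.09  0.03 -0.53  0.01 -0.99 -0.18] w 57.3
```

Emit:
send_rows --pt "-0.02 -0.012 -0.01" --pt "-0.05 -0.03 -0.02" --pt "-0.09 -0.05 -0.02" --pt "-0.13 -0.074 -0.02" --pt "-0.18 -0.1 -0.02" --pt "-0.22 -0.125 -0.02" --pt "-0.26 -0.148 -0.02" --pt "-0.3 -0.171 -0.02" --pt "-0.32 -0.183 -0.02" --pt "-0.338 -0.193 -0.02" --pt "-0.338 -0.193 -0.02" --pt "-0.338 -0.193 -0.02" --yaw '[-8,-16,-24,-32,-40,-48,-56,-64,-72,-80,-87,-91.8]' --fingers '[255,255,255,255,255,255,255,255,255,255,255,255]'

```text
clock: 14.2
position: [613.6, 192.4, 226.7]
ee_rot: [1.0, -0.026, 0.009, 0.004]
contact_force: [0.2, 0.1, -0.4]
gripper_width: 57.6
```

```bash
python3 -c "
from h import *
im=snap('wrist','w14.png'); im=snap('top','t2.png')
go(614,192,20,-3.3); print(read_state()['ee_rot'])
"
```

```text
t 14.3 psi -3.25 d [-0.0034, -0.0017, 0.2072] yaw 0.05 rows 4.1 pos [613.4 191.9 227.3] F [-0.3  0.3  0.6] j [ 0.56  0.41  0.03  0.02 -1.18  0.94] w 57.4
[ 0.99954249 -0.02843337  0.00953521  0.00392982]
```

View pics/w14.png

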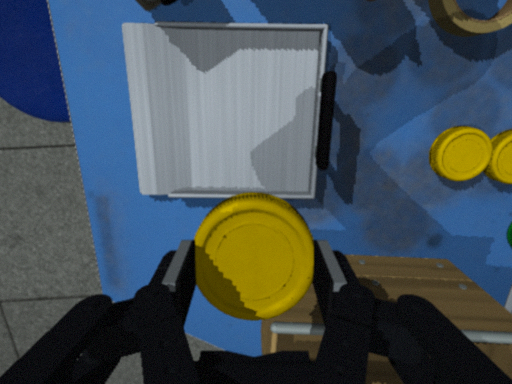

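View pics/t2.png

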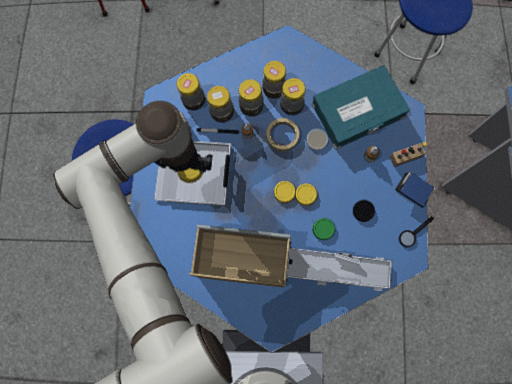

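```bash
python3 -c "
from h import *
c=cam('wrist'); ct=cam('top')
for n,p,z in (('R far',(328,25),19),('R near',(316,197),19),('L far',(124,24),19),('L near',(141,194),19),('g far',(331,72),63),('g near',(322,168),63)):
    print(n,onz(c,p,z).round(1))
print(onz(ct,(284.7,191.5),18),onz(ct,(306,194.3),18))
print('jam', [tri(ct,(344.3,269.6),c,(1,1))[1]])
"
```

```text
R far [750.6 107.2  19. ]
R near [565.7 118.1  19. ]
L far [762.5 313.1  19. ]
L near [581.9 327.   19. ]
g far [704.4 113.7  63. ]
g near [612.9 120.9  63. ]
[604.33830014 -52.20472424  18.        ] [ 596.43687246 -114.20290446   18.        ]
jam [np.float64(241.8177417114193)]
```

Emit:
send_rows --pt "0.003 0 0.04" --pt "0.003 0 0.09" --pt "0.003 0 0.14" --pt "0.003 0 0.18" --pt "0.003 0 0.203" --pt "0.003 0 0.206" --pt "0.003 0 0.206" --pt "0.003 0 0.206" --pt "0.003 0 0.206" --pt "0.003 0 0.206" --yaw '[0,0,0,0,0,0,0,0,0,0]' --fingers '[255,255,255,255,255,255,255,110,30,30]'

```text
clock: 15.3
position: [621.1, 190.4, 23.1]
ee_rot: [1.0, -0.029, 0.011, 0.003]
contact_force: [0.6, -0.2, -0.4]
gripper_width: 75.5
```

```bash
python3 -c "
from h import *
im=snap('wrist','w15.png')
go(614,192,160,-3.3); print(read_state()['ee_rot'])
"
```

```text
t 15.35 psi -3.26 d [-0.0041, -0.0004, -0.1373] yaw 0.04 rows 2.7 pos [620.9 190.4  22.8] F [ 0.6 -0.2 -0.6] j [ 0.55  0.62 -0.18  0.02 -0.76  0.94] w 75.0
[ 0.99953246 -0.02848202  0.010633    0.00325193]
```

View pics/w15.png

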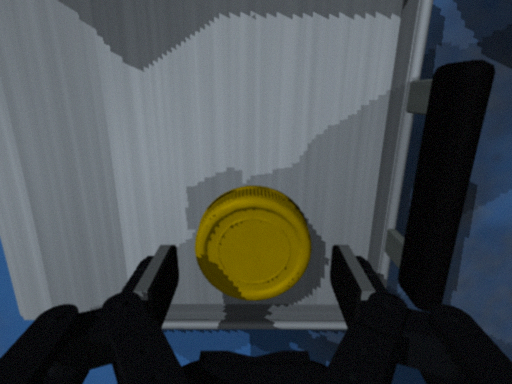

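```bash
python3 -c "
from h import *
go(597,-114,130,-97)
"
```

```text
t 15.35 psi -3.26 d [-0.0043, 0.3059, -0.1055] yaw 93.74 rows 6.5 pos [620.9 190.4  22.8] F [ 0.6 -0.2 -0.6] j [ 0.55  0.62 -0.18  0.02 -0.76  0.94] w 75.0
```

Emit:
send_rows --pt "0 0 -0.05" --pt "0 0 -0.1" --pt "-0.001 0.04 -0.115" --pt "-0.001 0.08 -0.115" --pt "-0.002 0.12 -0.115" --pt "-0.002 0.16 -0.115" --pt "-0.003 0.2 -0.115" --pt "-0.003 0.24 -0.115" --pt "-0.004 0.28 -0.11" --pt "-0.004 0.306 -0.106" --pt "-0.004 0.306 -0.106" --pt "-0.004 0.306 -0.106" --yaw '[0,7,15,23,31,39,47,55,63,71,79,87]' --fingers '[0,0,0,0,0,0,0,0,0,0,0,0]'

```text
clock: 16.55
position: [597.0, -115.5, 131.0]
ee_rot: [-0.703, 0.712, -0.01, 0.005]
contact_force: [0.0, 0.8, -0.4]
gripper_width: 85.5
```

```bash
cat > lk.py <<'E'
from h import *
import sys
fn=sys.argv[1]; z=float(sys.argv[2])
st=read_state(); c=cam('wrist',st); im=snap('wrist',fn)
h=cv2.cvtColor(im,cv2.COLOR_BGR2HSV)
m=cv2.inRange(h,(20,130,80),(35,255,255)); k,l,s,ce=cv2.connectedComponentsWithStats(m)
for i in range(1,k):
    if s[i][4]>60:
        b=s[i]; u=(b[0]+b[2]/2,b[1]+b[3]/2)
        print(b,ce[i].round(1),onz(c,ce[i],z).round(1),onz(c,u,z).round(1))
print('rot',st['ee_rot'].round(4))
E
python3 lk.py w16.png 18; python3 -c "
from h import *
go(597,-114,1,-97)
"
```

```text
[ 214  149   75  128 7032] [250.3 211.5] [603.3 -90.3  18. ] [602.3 -88.9  18. ]
rot [-0.7026  0.7115 -0.0101  0.0052]
t 16.6 psi -90.89 d [-0.0018, 0.003, 0.13] yaw 6.11 rows 2.6 pos [ 597.1 -115.   131.1] F [-0.1 -0.4  0.8] j [ 0.08  0.43 -0.19  0.01 -0.93 -0.1 ] w 85.8
```

View pics/w16.png

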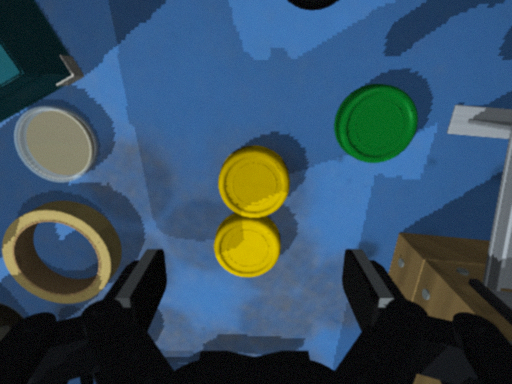

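```bash
python3 -c "
from h import *
c=cam('wrist')
for p in ((254,182),(247,246)):
    P=onz(c,p,18); print(P)
go(598.7,-119.5,1,-97)
"
```

```text
[ 599.84482535 -117.38314274   18.        ]
[607.25796806 -55.19637754  18.        ]
t 16.6 psi -90.89 d [0.0037, 0.0012, 0.1301] yaw 6.11 rows 2.6 pos [ 597.1 -115.   131.1] F [-0.1 -0.4  0.8] j [ 0.08  0.43 -0.19  0.01 -0.93 -0.1 ] w 85.8
```

Emit:
send_rows --pt "0.001 0.001 0.04" --pt "0.001 0.001 0.085" --pt "0.001 0.001 0.12" --pt "0.001 0.001 0.13" --pt "0.001 0.001 0.13" --pt "0.001 0.001 0.13" --pt "0.001 0.001 0.13" --pt "0.001 0.001 0.13" --pt "0.001 0.001 0.13" --pt "0.001 0.001 0.13" --yaw '[6,6,6,6,6,6,6,6,6,6]' --fingers '[0,0,0,0,0,255,255,255,255,255]'

```text
clock: 17.6
position: [601.0, -116.8, 4.4]
ee_rot: [-0.664, 0.748, -0.012, 0.008]
contact_force: [-0.4, -0.0, 4.9]
gripper_width: 58.0
```

```bash
python3 lk.py w17.png 18; python3 -c "
from h import *
go(703,186,150,-3.3)
"
```

```text
[  193   195   123   166 15843] [254.6 276.1] [ 601.2 -111.1   18. ] [ 601.4 -110.    18. ]
rot [-0.6638  0.7478 -0.0118  0.0079]
t 17.65 psi -96.82 d [-0.3122, -0.0695, -0.1449] yaw -93.52 rows 7.0 pos [ 601.  -116.8    4.4] F [-0.5 -0.   6.3] j [ 0.08  0.59 -0.3   0.02 -0.65 -0.21] w 58.0
```

View pics/w17.png

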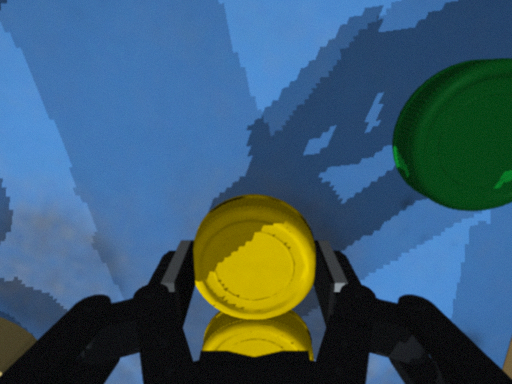

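Emit:
send_rows --pt "0 0 -0.04" --pt "0 0 -0.09" --pt "-0.02 -0.005 -0.13" --pt "-0.06 -0.013 -0.145" --pt "-0.1 -0.022 -0.145" --pt "-0.14 -0.031 -0.145" --pt "-0.18 -0.04 -0.145" --pt "-0.22 -0.05 -0.145" --pt "-0.26 -0.058 -0.145" --pt "-0.29 -0.065 -0.145" --pt "-0.312 -0.069 -0.145" --pt "-0.312 -0.069 -0.145" --yaw '[0,0,-8.5,-17,-25.5,-34,-42.5,-51,-59.5,-68,-76.5,-85]' --fingers '[255,255,255,255,255,255,255,255,255,255,255,255]'

```text
clock: 18.85
position: [703.4, 189.4, 151.6]
ee_rot: [0.995, -0.098, 0.016, 0.001]
contact_force: [-0.6, 0.1, -0.5]
gripper_width: 58.4
```

```bash
python3 lk.py w18.png 18; python3 -c "
from h import *
go(701,187,14,-3.3)
"
```

```text
[ 473  192   39   65 1878] [495.5 224.2] [616.4 -29.7  18. ] [616.7 -27.   18. ]
[  193   195   123   123 12108] [253.6 256.8] [626.1 205.   18. ] [626.3 204.1  18. ]
rot [ 0.9951 -0.0981  0.0155  0.0012]
t 18.9 psi -11.1 d [-0.0059, 0.0014, 0.1375] yaw -7.8 rows 2.8 pos [702.9 188.  151.7] F [-0.3  1.  -0.6] j [ 0.49  0.6   0.16  0.02 -1.1   0.88] w 58.1
```

View pics/w18.png

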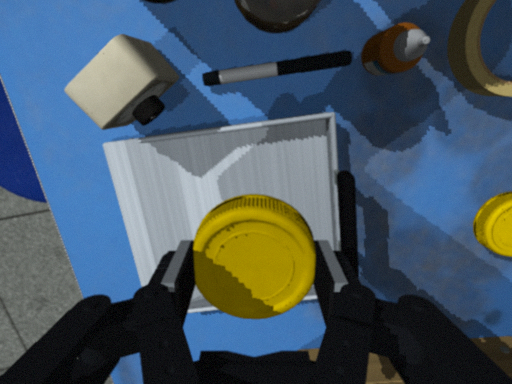

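Emit:
send_rows --pt "-0.002 0 0.04" --pt "-0.004 0 0.085" --pt "-0.006 0.0 0.12" --pt "-0.006 0 0.137" --pt "-0.006 0 0.137" --pt "-0.006 0 0.137" --pt "-0.006 0 0.137" --pt "-0.006 0 0.137" --pt "-0.006 0 0.137" --yaw '[-7.8,-7.8,-7.8,-7.8,-7.8,-7.8,-7.8,-7.8,-7.8]' --fingers '[255,255,255,255,255,255,110,30,30]'

```text
clock: 19.8
position: [701.9, 188.7, 16.2]
ee_rot: [0.999, -0.029, 0.016, 0.002]
contact_force: [0.0, -0.4, 0.5]
gripper_width: 75.4
```

```bash
python3 lk.py w19.png 18; python3 -c "
from h import *
go(607,-55,120,-95.9)
print(R.from_quat(read_state()['ee_rot']).as_matrix().round(4))
"
```

```text
[  193   188   121   120 11254] [252.7 248.1] [705. 189.  18.] [705.  188.6  18. ]
[270 318  20  12  92] [280.4 324. ] [657.5 176.4  18. ] [657.5 176.6  18. ]
[209 323  25  28 223] [219.  338.2] [650.  211.2  18. ] [650.7 209.7  18. ]
[229 340  60  16 558] [257.7 347.5] [642.3 189.8  18. ] [641.9 189.1  18. ]
rot [ 0.9995 -0.0289  0.0162  0.0018]
t 19.85 psi -3.3 d [-0.0771, 0.249, -0.1059] yaw 92.6 rows 5.6 pos [701.7 188.6  15.8] F [0.5 0.2 0.4] j [ 0.49  0.73  0.02  0.03 -0.84  1.  ] w 75.3
[[ 0.9978 -0.0577  0.0317]
 [-0.0576 -0.9983 -0.0049]
 [ 0.032   0.003  -0.9995]]
```

View pics/w19.png

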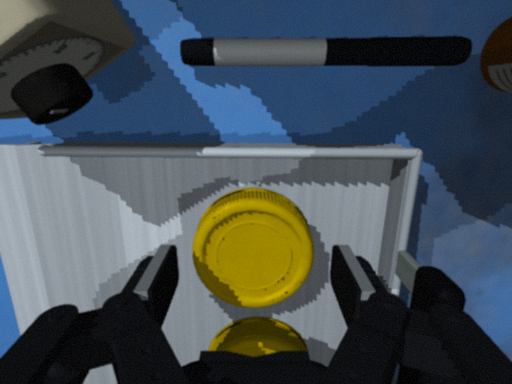

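Emit:
send_rows --pt "0 0 -0.05" --pt "0 0 -0.1" --pt "-0.012 0.04 -0.11" --pt "-0.025 0.08 -0.11" --pt "-0.037 0.12 -0.11" --pt "-0.05 0.16 -0.11" --pt "-0.062 0.2 -0.11" --pt "-0.07 0.23 -0.11" --pt "-0.077 0.249 -0.11" --pt "-0.077 0.249 -0.107" --pt "-0.077 0.249 -0.107" --pt "-0.077 0.249 -0.107" --yaw '[0,8,16.5,25,33.5,42,50.5,59,67.5,76,84.5,92.6]' --fingers '[0,0,0,0,0,0,0,0,0,0,0,0]'

```text
clock: 21.05
position: [607.1, -55.4, 121.6]
ee_rot: [-0.667, 0.745, -0.013, 0.011]
contact_force: [-0.1, -0.5, -0.4]
gripper_width: 85.6
```

```bash
python3 lk.py w20.png 18; python3 -c "
from h import *
go(606,-54,3,-95.9)
"
```

```text
[ 222  154   74   70 4073] [258.3 188.2] [607.2 -54.8  18. ] [606.7 -54.   18. ]
rot [-0.6672  0.7447 -0.0126  0.0105]
t 21.1 psi -96.48 d [-0.0013, 0.0051, 0.1185] yaw -0.58 rows 2.4 pos [607.1 -55.3 121.6] F [-0.2  0.6 -0.7] j [ 0.18  0.44 -0.21  0.01 -0.89 -0.3 ] w 85.3
```

View pics/w20.png

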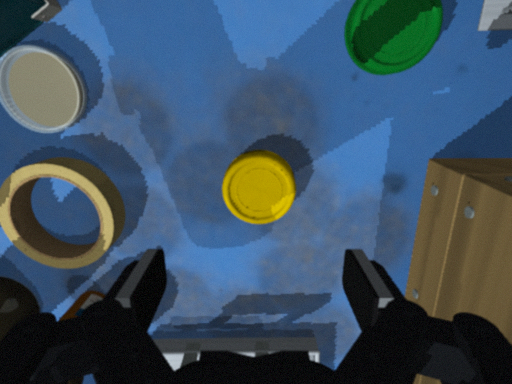

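Emit:
send_rows --pt "-0.001 0.005 0.04" --pt "-0.001 0.005 0.08" --pt "-0.001 0.005 0.11" --pt "-0.001 0.005 0.117" --pt "-0.001 0.005 0.117" --pt "-0.001 0.005 0.117" --pt "-0.001 0.005 0.117" --pt "-0.001 0.005 0.117" --pt "-0.001 0.005 0.117" --pt "-0.001 0.005 0.117" --yaw '[0,0,0,0,0,0,0,0,0,0]' --fingers '[0,0,0,0,0,255,255,255,255,255]'

```text
clock: 22.1
position: [607.7, -54.0, 7.5]
ee_rot: [-0.666, 0.745, -0.014, 0.012]
contact_force: [-1.2, 0.3, 4.9]
gripper_width: 56.9
```

```bash
python3 -c "
from h import *
go(662,241,150,-93.5)
snap('top','t3.png')
"
```

```text
t 22.1 psi -96.41 d [-0.2992, -0.0263, -0.1416] yaw -2.91 rows 6.6 pos [607.7 -54.    7.5] F [-1.2  0.3  4.9] j [ 0.18  0.58 -0.31  0.02 -0.64 -0.31] w 56.9
```

View pics/t3.png

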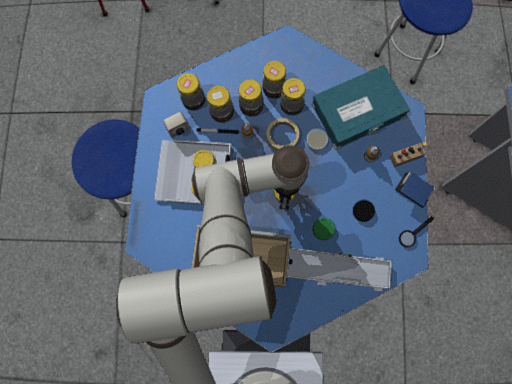

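Emit:
send_rows --pt "0 0 -0.04" --pt "0 0 -0.09" --pt "-0.03 -0.003 -0.13" --pt "-0.075 -0.007 -0.142" --pt "-0.12 -0.011 -0.142" --pt "-0.165 -0.015 -0.142" --pt "-0.21 -0.019 -0.142" --pt "-0.25 -0.022 -0.142" --pt "-0.28 -0.025 -0.142" --pt "-0.299 -0.026 -0.142" --pt "-0.299 -0.026 -0.142" --pt "-0.299 -0.026 -0.142" --yaw '[0,0,0,-3,-3,-3,-3,-3,-3,-3,-3,-3]' --fingers '[255,255,255,255,255,255,255,255,255,255,255,255]'

```text
clock: 23.35
position: [661.4, 240.4, 150.9]
ee_rot: [-0.686, 0.728, -0.014, 0.012]
contact_force: [0.1, -0.2, -0.0]
gripper_width: 57.1
```

```bash
python3 lk.py w21.png 21; python3 -c "
from h import *
go(662,241,14,-93.5)
"
```

```text
[ 269   83   73   73 4156] [305.1 119.2] [619.7 189.4  21. ] [619.4 189.6  21. ]
[ 177   87   70   72 3905] [211.5 122.8] [700.5 188.   21. ] [700.1 188.2  21. ]
[ 196  206  118  108 9725] [255.2 261.9] [670.5 328.1  21. ] [670.6 325.9  21. ]
rot [-0.6856  0.7277 -0.0144  0.0121]
t 23.4 psi -93.46 d [-0.0015, 0.0046, 0.1368] yaw 0.04 rows 2.7 pos [661.4 239.8 150.9] F [ 0.3  0.4 -0.1] j [ 0.59  0.56  0.08  0.03 -1.06 -0.66] w 57.5
```

View pics/w21.png

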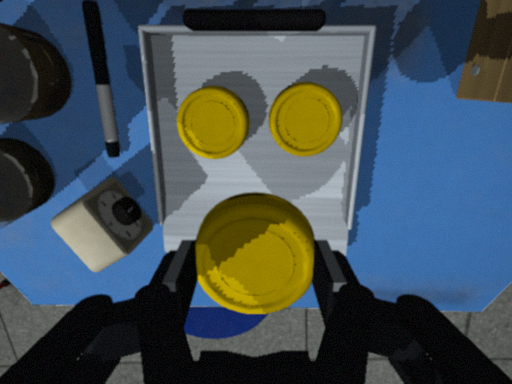

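Emit:
send_rows --pt "-0.0 0.002 0.04" --pt "-0.0 0.003 0.08" --pt "-0.0 0.004 0.12" --pt "0 0.005 0.136" --pt "0 0.005 0.136" --pt "0 0.005 0.136" --pt "0 0.005 0.136" --pt "0 0.005 0.136" --pt "0 0.005 0.136" --pt "0 0.005 0.1" --pt "0 0.005 0.05" --pt "0 0.005 0.02" --yaw '[0,0,0,0,0,0,0,0,0,0,0,0]' --fingers '[255,255,255,255,255,255,130,50,20,10,0,0]'

```text
clock: 24.6
position: [658.6, 240.6, 135.1]
ee_rot: [-0.686, 0.728, -0.015, 0.015]
contact_force: [0.5, 0.2, 0.3]
gripper_width: 85.4
```

```bash
python3 lk.py w22.png 21; python3 -c "
from h import *
c=cam('wrist'); im=cv2.imread('pics/w22.png')
snap('top','t4.png')
go(658,117,120,-93.5)
"
```

```text
[ 268   82   77   77 4666] [305.8 120. ] [618.8 188.6  21. ] [618.2 189.   21. ]
[ 169   88  122  128 8032] [228.3 151.4] [683.7 211.1  21. ] [682.3 211.7  21. ]
rot [-0.6856  0.7277 -0.0154  0.0146]
t 24.7 psi -93.39 d [0.1246, -0.0043, 0.0178] yaw 0.11 rows 2.5 pos [660.2 241.6 138.1] F [-0.2  0.9  0.2] j [ 0.59  0.56  0.05  0.03 -1.02 -0.67] w 85.5
```

View pics/w22.png

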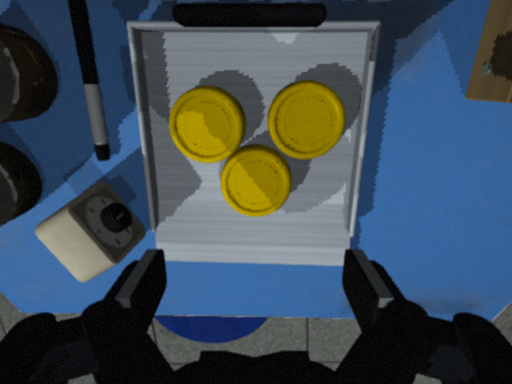

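View pics/t4.png

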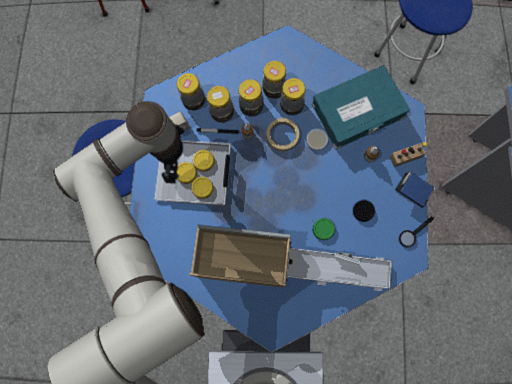

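```bash
python3 -c "
from h import *
c=cam('wrist')
for n,p,z in (('gl',(174,14),60),('gr',(327,13),60),('Rcor',(378,24),19),('Lcor',(130,25),19),('front L',(157,258),14),('front R',(350,262),14)): print(n,onz(c,p,z).round(1))
ct=cam('top')
for p in ((228,156),(228,187)): print(onz(ct,p,63))
go(658,118,140,176.5); print(R.from_quat(read_state()['ee_rot']).as_matrix()[:,2])
"
```

```text
gl [707.5 115.5  60. ]
gr [612.  121.3  60. ]
Rcor [568.1 124.3  19. ]
Lcor [753.3 112.7  19. ]
front L [768.3 319.3  14. ]
front R [578.3 329.2  14. ]
[697.42546647 111.88935655  63.        ]
[606.08213041 109.50477879  63.        ]
t 24.7 psi -93.39 d [0.1235, -0.0052, -0.0022] yaw 90.11 rows 2.5 pos [660.2 241.6 138.1] F [-0.2  0.9  0.2] j [ 0.59  0.56  0.05  0.03 -1.02 -0.67] w 85.5
[ 0.04869798  0.00135039 -0.99881264]
```

Emit:
send_rows --pt "0.02 0 -0.02" --pt "0.05 -0.002 -0.04" --pt "0.08 -0.003 -0.07" --pt "0.1 -0.004 -0.09" --pt "0.12 -0.005 -0.1" --pt "0.123 -0.005 -0.1" --pt "0.123 -0.005 -0.1" --pt "0.123 -0.005 -0.1" --pt "0.123 -0.005 -0.1" --pt "0.123 -0.005 -0.1" --pt "0.123 -0.005 -0.1" --pt "0.123 -0.005 -0.1" --yaw '[8,16,24,32,40,48,56,64,72,80,88,90]' --fingers '[0,0,0,0,0,0,0,0,120,120,120,120]'

```text
clock: 25.9
position: [652.7, 118.4, 237.2]
ee_rot: [0.031, 0.999, 0.001, 0.024]
contact_force: [-0.3, -0.2, 0.6]
gripper_width: 45.1
```

```bash
cat > tl.py <<'E'
from h import *
s=read_state(); print(s['clock'],s['position'].round(1),'toolz',R.from_quat(s['ee_rot']).as_matrix()[:,2].round(4),s['joints'].round(3),s['joint_vel'].round(2))
E
python3 tl.py
```

```text
25.9 [652.7 118.4 237.2] toolz [ 0.0479  0.0014 -0.9989] [ 0.431  0.423  0.074  0.02  -1.178 -2.072] [-0.    0.   -0.    0.   -0.   -0.29]
```

Emit:
send_rows --pt "0 0 0.05" --pt "0 0 0.1" --yaw '[0,0]' --fingers '[120,120]'

```text
clock: 26.1
position: [658.2, 119.1, 138.4]
ee_rot: [0.031, 0.999, 0.003, 0.026]
contact_force: [0.3, 0.5, -0.2]
gripper_width: 45.0
```

```bash
python3 tl.py
```

```text
26.1 [658.2 119.1 138.4] toolz [ 0.0524  0.0038 -0.9986] [ 0.429  0.505 -0.05   0.022 -0.966 -2.074] [-0.01  0.5  -0.6   0.01  1.03 -0.01]
```

Emit:
send_rows --pt "0 0 -0.05" --pt "0 0 -0.1" --yaw '[0,0]' --fingers '[120,120]'

```text
clock: 26.3
position: [650.5, 117.7, 229.1]
ee_rot: [0.031, 0.999, -0.001, 0.018]
contact_force: [2.3, 0.2, 1.8]
gripper_width: 45.2
```

```bash
python3 tl.py
```

```text
26.3 [650.5 117.7 229.1] toolz [ 0.0356 -0.0037 -0.9994] [ 0.432  0.43   0.066  0.02  -1.176 -2.072] [ 0.02 -0.49  0.81  0.03 -1.05  0.01]
```

Emit:
send_rows --pt "0 0 -0.05" --pt "0 0 -0.1" --yaw '[0,0]' --fingers '[120,120]'

```text
clock: 26.5
position: [646.1, 118.1, 328.8]
ee_rot: [0.031, 0.999, -0.002, 0.016]
contact_force: [0.5, 0.9, -0.5]
gripper_width: 45.1
```

```bash
python3 tl.py
```

```text
26.5 [646.1 118.1 328.8] toolz [ 0.0318 -0.0045 -0.9995] [ 0.435  0.381  0.235  0.018 -1.398 -2.071] [ 0.02 -0.21  0.92 -0.   -1.1   0.01]
```

Emit:
send_rows --pt "0 0 0.03" --pt "0 0 0.08" --pt "0 0 0.12" --pt "0 0 0.14" --pt "0 0 0.145" --pt "0 0 0.145" --yaw '[0,0,0,0,0,0]' --fingers '[120,120,120,120,120,120]'

```text
clock: 27.1
position: [650.7, 117.3, 183.4]
ee_rot: [0.031, 0.999, -0.002, 0.016]
contact_force: [0.1, -0.2, 1.0]
gripper_width: 44.9
```

```bash
python3 tl.py
```

```text
27.1 [650.7 117.3 183.4] toolz [ 0.0309 -0.0053 -0.9995] [ 0.431  0.465  0.004  0.02  -1.085 -2.073] [-0.   -0.03  0.04  0.01 -0.01  0.  ]
```

Emit:
send_rows --pt "0 0 -0.05" --yaw '[0]' --fingers '[120]'

```text
clock: 27.2
position: [645.9, 116.9, 227.4]
ee_rot: [0.031, 0.999, -0.004, 0.009]
contact_force: [1.2, 0.8, -0.1]
gripper_width: 45.5
```

```bash
python3 tl.py
```

```text
27.2 [645.9 116.9 227.4] toolz [ 0.0171 -0.009  -0.9998] [ 0.432  0.433  0.068  0.017 -1.194 -2.072] [ 0.02 -0.43  0.82  0.05 -1.12  0.01]
```

Emit:
send_rows --pt "0 0 -0.05" --pt "0 0 -0.1" --yaw '[0,0]' --fingers '[120,120]'

```text
clock: 27.4
position: [644.1, 117.7, 331.0]
ee_rot: [0.031, 0.999, -0.004, 0.01]
contact_force: [0.3, 0.5, -0.1]
gripper_width: 45.3
```

```bash
python3 tl.py
```

```text
27.4 [644.1 117.7 331. ] toolz [ 0.0194 -0.0083 -0.9998] [ 0.435  0.384  0.245  0.016 -1.418 -2.071] [ 0.01 -0.19  0.95  0.   -1.11  0.01]
```

Emit:
send_rows --pt "0 0 0.03" --pt "0 0 0.08" --pt "0 0 0.12" --pt "0 0 0.14" --pt "0 0 0.15" --pt "0 0 0.15" --pt "0 0 0.15" --yaw '[0,0,0,0,0,0,0]' --fingers '[120,120,120,120,120,120,120]'

```text
clock: 28.1
position: [648.3, 116.8, 183.6]
ee_rot: [0.031, 0.999, -0.003, 0.012]
contact_force: [-0.2, -0.0, -0.5]
gripper_width: 45.4
```

Emit:
send_rows --pt "0 0 -0.05" --yaw '[0]' --fingers '[120]'

```text
clock: 28.2
position: [644.1, 116.6, 225.9]
ee_rot: [0.032, 0.999, -0.005, 0.006]
contact_force: [0.8, 0.6, -0.4]
gripper_width: 45.1
```

```bash
python3 tl.py; python3 -c "
from h import *
go(659.5,118.3,120,176.5)"
```

```text
28.2 [644.1 116.6 225.9] toolz [ 0.0113 -0.0102 -0.9999] [ 0.432  0.434  0.066  0.015 -1.197 -2.072] [ 0.02 -0.42  0.82  0.06 -1.06  0.01]
t 28.2 psi 176.37 d [-0.014, 0.0037, 0.1061] yaw -0.13 rows 2.1 pos [644.1 116.6 225.9] F [ 0.8  0.6 -0.4] j [ 0.43  0.43  0.07  0.02 -1.2  -2.07] w 45.1
```

Emit:
send_rows --pt "-0.007 0.002 0.02" --pt "-0.014 0.004 0.06" --pt "-0.014 0.004 0.09" --pt "-0.014 0.004 0.1" --pt "-0.014 0.004 0.106" --pt "-0.014 0.004 0.106" --pt "-0.014 0.004 0.106" --yaw '[0,0,0,0,0,0,0]' --fingers '[120,120,120,120,120,120,120]'

```text
clock: 28.9
position: [660.7, 119.0, 122.4]
ee_rot: [0.031, 0.999, -0.004, 0.008]
contact_force: [0.5, 0.4, -0.3]
gripper_width: 45.1
```

```bash
python3 tl.py; python3 lk.py w23.png 21;  python3 -c "
from h import *
go(659.5,118.3,35,176.5)"
```

```text
28.9 [660.7 119.  122.4] toolz [ 0.0152 -0.0091 -0.9998] [ 0.425  0.541 -0.027  0.017 -0.992 -2.068] [ 0. -0. -0. -0.  0.  0.]
[ 302   85   82   82 5171] [342.7 126.2] [616.1 189.5  21. ] [615.9 189.7  21. ]
[ 302  139  142  117 8177] [374.9 196.7] [676.3 218.2  21. ] [676.9 216.7  21. ]
rot [ 0.0315  0.9995 -0.0043  0.0077]
t 28.95 psi 176.39 d [0.0024, -0.0001, 0.0873] yaw -0.11 rows 1.7 pos [660.6 119.  122.4] F [-0.3  0.1 -0.1] j [ 0.43  0.54 -0.03  0.02 -0.99 -2.07] w 45.0
```

View pics/w23.png

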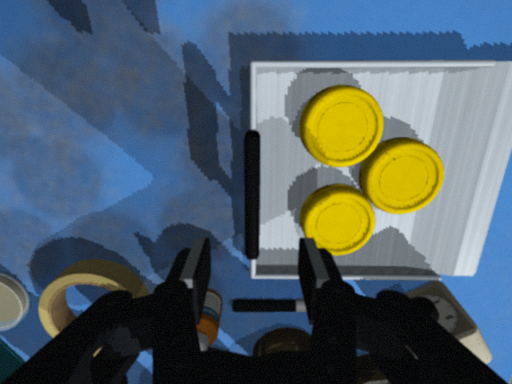

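```bash
python3 -c "
from h import *
c=cam('wrist')
for p in ((252,133),(252,195),(252,257)): print(onz(c,p,63).round(1))
"
```

```text
[609.6 120.4  63. ]
[652.4 117.6  63. ]
[701.8 114.4  63. ]
```

```bash
python3 -c "
from h import *
go(657,117.3,34,176.4)"
```

```text
t 28.95 psi 176.39 d [0.0049, -0.0012, 0.0883] yaw -0.01 rows 1.8 pos [660.6 119.  122.4] F [-0.3  0.1 -0.1] j [ 0.43  0.54 -0.03  0.02 -0.99 -2.07] w 45.0
```

Emit:
send_rows --pt "0.002 -0.001 0.03" --pt "0.005 -0.001 0.06" --pt "0.005 -0.001 0.08" --pt "0.005 -0.001 0.088" --pt "0.005 -0.001 0.088" --pt "0.005 -0.001 0.088" --pt "0.005 -0.001 0.088" --pt "0.005 -0.001 0.088" --pt "0.005 -0.001 0.088" --pt "0.005 -0.001 0.088" --pt "0.005 -0.001 0.088" --yaw '[0,0,0,0,0,0,0,0,0,0,0]' --fingers '[120,120,120,120,120,120,255,255,255,255,255]'

```text
clock: 30.05
position: [657.7, 117.6, 35.7]
ee_rot: [0.031, 0.999, -0.004, 0.009]
contact_force: [-1.6, -0.2, 5.7]
gripper_width: 10.1
```

```bash
python3 tl.py; python3 lk.py w24.png 21;  python3 -c "
from h import *
go(659.5,118.3,35,176.5)"
```

```text
30.05 [657.7 117.6  35.7] toolz [ 0.0171 -0.0085 -0.9998] [ 0.425  0.629 -0.118  0.02  -0.812 -2.073] [ 0.  0. -0.  0. -0. -0.]
[  323    95   130   120 11743] [389.3 155.7] [615.  189.3  21. ] [614.6 188.6  21. ]
[  324   172   188   153 13667] [435.1 248.5] [670.8 219.3  21. ] [670.3 209.8  21. ]
[326 246  14  22  78] [332.1 255.3] [672.1 161.7  21. ] [673.3 162.2  21. ]
rot [ 0.0315  0.9995 -0.004   0.0087]
t 30.1 psi 176.4 d [-0.0018, 0.0008, 0.0007] yaw -0.1 rows 0.0 pos [657.7 117.7  35.7] F [-0.7 -1.   5.1] j [ 0.43  0.63 -0.12  0.02 -0.81 -2.07] w 9.7
```

View pics/w24.png

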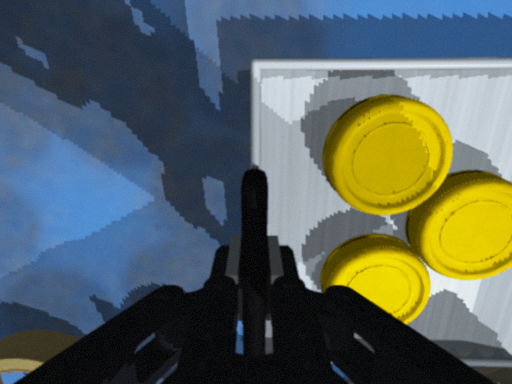

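Emit:
send_rows --pt "0 0 -0.005" --pt "0 0 -0.015" --pt "0 0 -0.03" --pt "0 0 -0.05" --pt "0 0 -0.075" --pt "0 0 -0.1" --pt "0 0 -0.125" --pt "0 0 -0.15" --pt "0 0 -0.17" --pt "0 0 -0.18" --pt "0 0 -0.18" --pt "0 0 -0.18" --yaw '[0,0,0,0,0,0,0,0,0,0,0,0]' --fingers '[255,255,255,255,255,255,255,255,255,255,255,255]'

```text
clock: 31.3
position: [653.8, 119.1, 214.7]
ee_rot: [0.032, 0.999, -0.004, 0.008]
contact_force: [-0.3, -0.6, -3.4]
gripper_width: 10.1
```

```bash
python3 tl.py; python3 lk.py w25.png 200; python3 -c "
from h import *
a=snap('scene','s4.png')[100:320,160:380]; cv2.imwrite('pics/s4c.png',cv2.resize(a,None,fx=2.7,fy=2.7,interpolation=cv2.INTER_CUBIC))
"
```

```text
31.3 [653.8 119.1 214.7] toolz [ 0.0152 -0.0086 -0.9998] [ 0.429  0.456  0.073  0.015 -1.178 -2.069] [-0.    0.02 -0.02 -0.   -0.   -0.  ]
[  327    95   124   119 11312] [389.3 155.6] [611.1 190.8 200. ] [610.5 190.5 200. ]
[ 414  176   98  102 8120] [467.7 228.6] [655.2 236.6 200. ] [654.1 234.  200. ]
[370 233  20   6  66] [379.8 235.1] [656.7 189.3 200. ] [657.3 189.5 200. ]
[ 325  243  104   81 5072] [385.  278.6] [685.9 194.4 200. ] [689.1 189.9 200. ]
rot [ 0.0316  0.9995 -0.0041  0.0077]
```

View pics/w25.png

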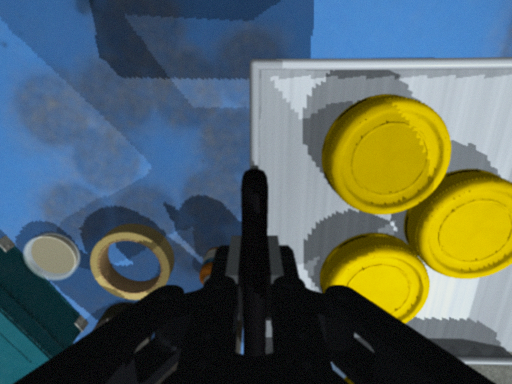

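View pics/s4c.png

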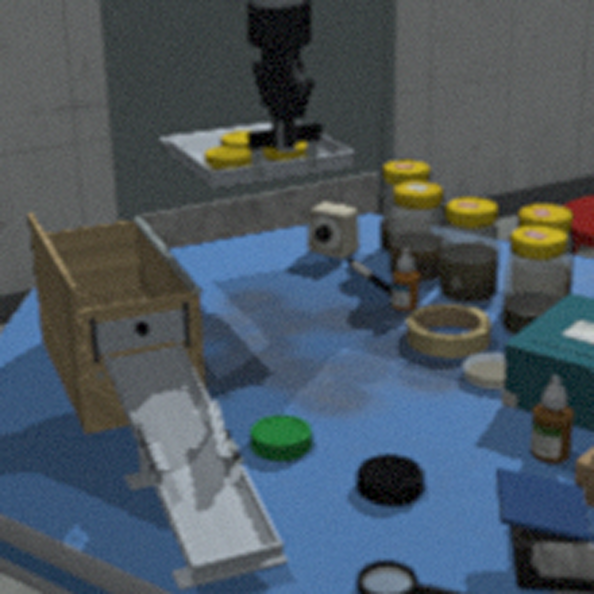

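```bash
python3 -c "
import cv2
a=cv2.imread('pics/t4.png')[215:300,180:310]; cv2.imwrite('pics/t4c.png',cv2.resize(a,None,fx=6,fy=6,interpolation=cv2.INTER_CUBIC))
a=cv2.imread('pics/w1.png')[120:220,0:200]; cv2.imwrite('pics/w1d.png',cv2.resize(a,None,fx=4,fy=4,interpolation=cv2.INTER_CUBIC))
"
```

```text
(no output)
```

View pics/t4c.png

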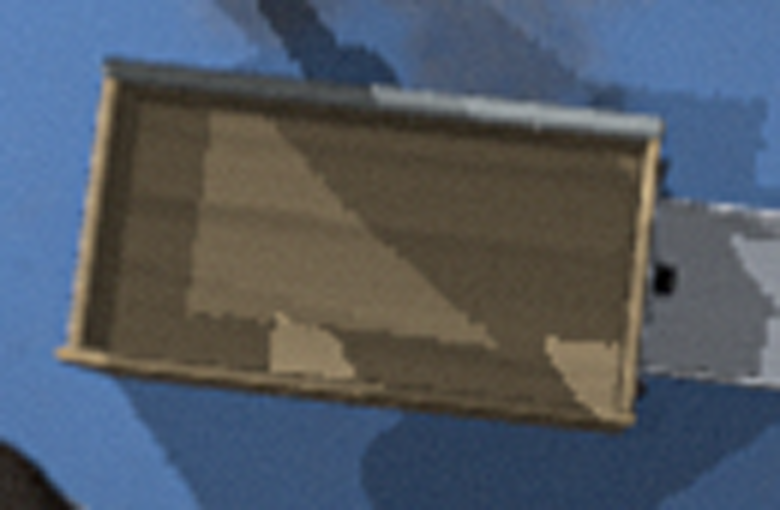

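View pics/w1d.png

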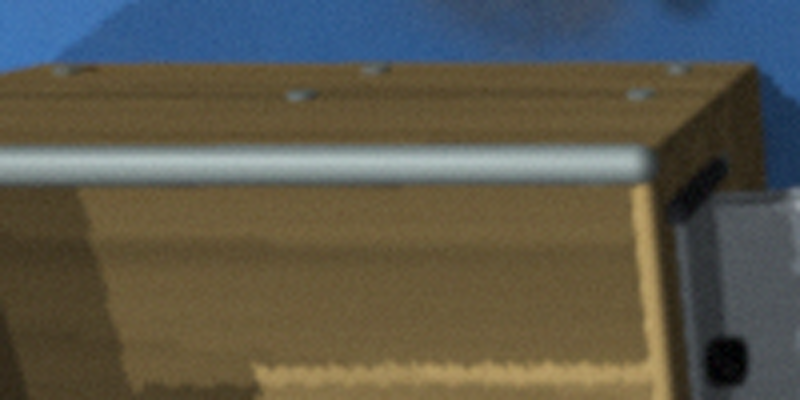

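```bash
python3 -c "
from h import *
ct=cam('top')
st={'position':[439.44,-149.77,291.0],'ee_rot':[ 9.98576558e-01,-5.33259416e-02,-7.77776357e-04,7.72317636e-04]}
cw=cam('wrist',st)
A=onz(ct,(108/6+180,70/6+215),137);B=onz(ct,(660/6+180,126/6+215),137);print(A,B,(A+B)/2,np.linalg.norm(A-B),np.degrees(np.arctan2((A-B)[1],(A-B)[0])))
A=onz(cw,(2,161.2),137);B=onz(cw,(163,161.2),137);print(A,B,np.degrees(np.arctan2((A-B)[1],(A-B)[0])))
e=(B-A)/np.linalg.norm(B-A); print('mid from near end', B-e*120)
"
```

```text
[481.33313332 179.46058321 137.        ] [458.83418323 -61.68112791 137.        ] [470.08365827  58.88972765 137.        ] 242.1890327777829 84.6696335688803
[474.06930775  90.97485987 137.        ] [458.01723457 -62.46206182 137.        ] 84.02762666061355
mid from near end [470.50310453  56.88659989 137.        ]
```

```bash
sed -i "s/^FO=.*/FO=np.array([470.2,58.2])-63*np.array([.9951,-.0993]); FY=-5.7/" h.py; python3 -c "
from h import *
print(FO)
x,y=fw(63+198,0); print(x,y); go(x,y,214.7,-95.7)"
```

```text
[407.5087  64.4559]
667.21820375988 38.53344531691022
t 31.4 psi 176.38 d [-0.0186, -0.0794, 0.0001] yaw -87.92 rows 1.6 pos [653.7 118.9 213.9] F [ 0.1 -0.1 -3.1] j [ 0.43  0.46  0.07  0.02 -1.18 -2.07] w 9.9
```

Emit:
send_rows --pt "-0.001 -0.003 0" --pt "-0.002 -0.007 0" --pt "-0.003 -0.012 0" --pt "-0.005 -0.018 0" --pt "-0.006 -0.024 0" --pt "-0.008 -0.03 0" --pt "-0.009 -0.035 0" --pt "-0.01 -0.038 0" --pt "-0.01 -0.04 0" --pt "-0.01 -0.04 0" --pt "-0.01 -0.04 0" --pt "-0.01 -0.04 0" --yaw '[-2,-6,-11,-17,-23,-29,-35,-40,-43,-44,-44,-44]' --fingers '[255,255,255,255,255,255,255,255,255,255,255,255]'

```text
clock: 32.6
position: [661.1, 78.5, 213.8]
ee_rot: [-0.345, 0.939, -0.007, 0.005]
contact_force: [0.5, -0.4, -2.7]
gripper_width: 10.1
```

```bash
python3 tl.py; python3 -c "
from h import *
x,y=fw(63+198,0); print(x,y); go(x,y,214.7,-95.7)"
```

```text
32.6 [661.1  78.5 213.8] toolz [ 0.0132 -0.0096 -0.9999] [ 0.367  0.459  0.076  0.015 -1.179 -1.239] [ 0. -0.  0.  0. -0.  0.]
667.21820375988 38.53344531691022
t 32.6 psi -139.65 d [0.0212, -0.0345, -0.0004] yaw -43.95 rows 0.8 pos [661.1  78.5 213.8] F [ 0.5 -0.4 -2.7] j [ 0.37  0.46  0.08  0.01 -1.18 -1.24] w 10.1
```

Emit:
send_rows --pt "0.001 -0.002 0" --pt "0.003 -0.004 0" --pt "0.006 -0.009 0" --pt "0.009 -0.014 0" --pt "0.012 -0.019 0" --pt "0.015 -0.024 0" --pt "0.018 -0.029 0" --pt "0.02 -0.032 0" --pt "0.021 -0.0345 0" --pt "0.021 -0.0345 0" --pt "0.021 -0.0345 0" --pt "0.021 -0.0345 0" --yaw '[-2,-6,-11,-17,-23,-29,-35,-40,-43,-44,-44,-44]' --fingers '[255,255,255,255,255,255,255,255,255,255,255,255]'

```text
clock: 33.8
position: [667.4, 38.9, 214.3]
ee_rot: [-0.671, 0.741, -0.008, 0.002]
contact_force: [0.2, -0.8, -2.8]
gripper_width: 9.9
```

```bash
python3 tl.py; python3 lk.py w26.png 200; python3 -c "
from h import *
x,y=fw(63+198,0); print(x,y); go(x,y,190,-95.7)
a=snap('scene','s5.png')[100:320,160:380]; cv2.imwrite('pics/s5c.png',cv2.resize(a,None,fx=2.7,fy=2.7,interpolation=cv2.INTER_CUBIC))
snap('top','t5.png')
"
```

```text
33.8 [667.4  38.9 214.3] toolz [ 0.0133 -0.0094 -0.9999] [ 0.306  0.464  0.085  0.014 -1.182 -0.41 ] [ 0. -0.  0.  0. -0.  0.]
[  320    95   192   229 26881] [411.5 206. ] [581.7  27.1 200. ] [579.2  29.4 200. ]
[   0  187   55   74 2751] [ 24.7 222.8] [793.4  17.3 200. ] [792.2  18.2 200. ]
[  24  274   79   69 3405] [ 62.5 307.4] [789.   74.6 200. ] [788.6  75.5 200. ]
[ 14 354  39  29 304] [ 30.8 366.9] [822.6 118.2 200. ] [821.3 119.7 200. ]
rot [-0.6711  0.7413 -0.008   0.0018]
667.21820375988 38.53344531691022
t 33.85 psi -95.69 d [0.0002, 0.0005, 0.0243] yaw 0.01 rows 0.5 pos [667.4  38.9 214.3] F [ 0.2  0.4 -2.9] j [ 0.31  0.46  0.08  0.01 -1.18 -0.41] w 10.1
```

View pics/w26.png

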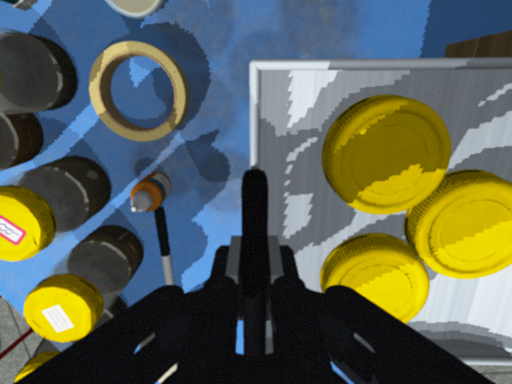

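View pics/s5c.png

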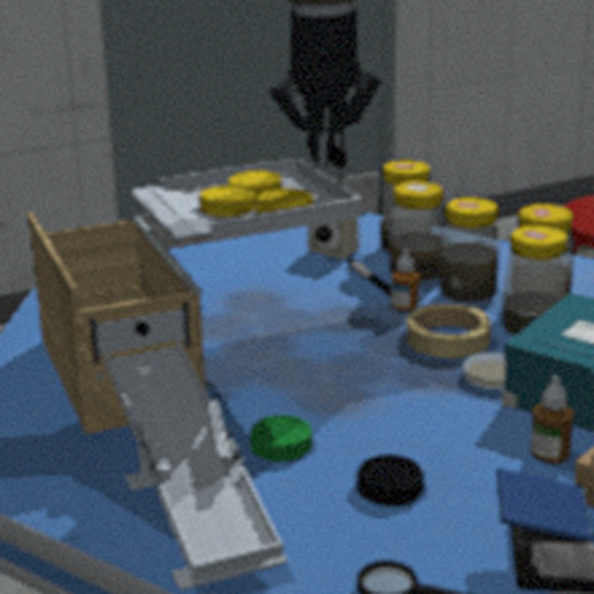

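View pics/t5.png

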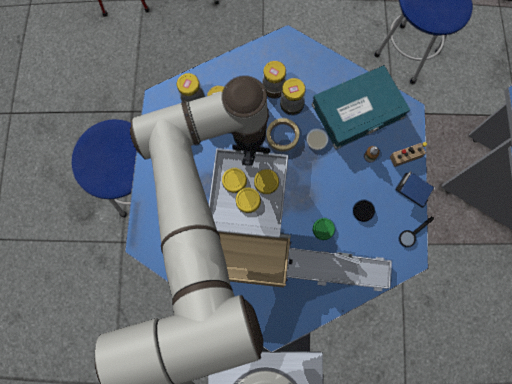

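```bash
python3 -c "
from h import *
import cv2
a=cv2.imread('pics/t5.png')[140:290,200:300]; cv2.imwrite('pics/t5c.png',cv2.resize(a,None,fx=4,fy=4,interpolation=cv2.INTER_CUBIC))
a=cv2.imread('pics/s5.png')[150:230,190:310]; cv2.imwrite('pics/s5d.png',cv2.resize(a,None,fx=6,fy=6,interpolation=cv2.INTER_CUBIC))
ct=cam('top')
# expected tray front corners (hook+(-15), ty +-93), z top of edge ~ underside178.6+14
for P in ((63+3-15,-93,190),(63+3-15,93,190),(63+210,-93,197)):
    x,y=fw(P[0],P[1]); print(P,(proj(ct,[x,y,P[2]])-[200,140])*4, (proj(cam('scene'),[x,y,P[2]])-[190,150])*6)
"
```

```text
(51, -93, 190) [[318.25190884 388.4576713 ]] [[208.32475358 222.7946905 ]]
(51, 93, 190) [[ 22.92685492 356.51800061]] [[106.52113691 108.42252556]]
(273, -93, 197) [[353.24655879  45.9610043 ]] [[644.42075303 141.61751485]]
```

View pics/t5c.png

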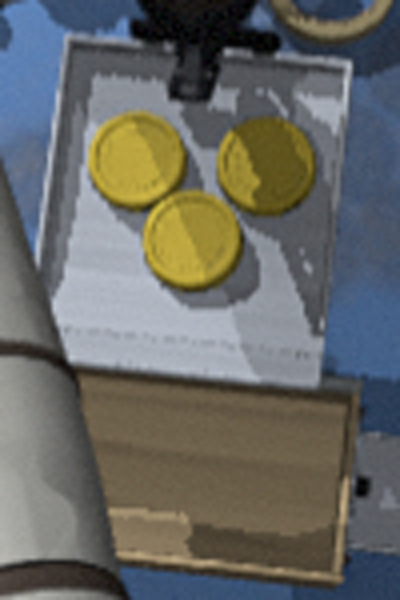

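View pics/s5d.png

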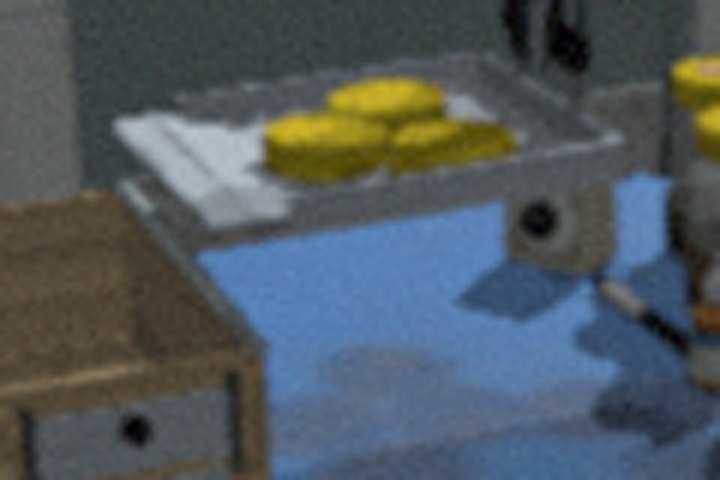

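Emit:
send_rows --pt "0 0 0.005" --pt "0 0 0.015" --pt "0 0 0.025" --pt "0 0 0.032" --pt "0 0 0.038" --pt "0 0 0.042" --pt "0 0 0.042" --pt "0 0 0.042" --yaw '[0,0,0,0,0,0,0,0]' --fingers '[255,255,255,255,255,255,255,255]'

```text
clock: 34.75
position: [668.0, 38.5, 172.6]
ee_rot: [-0.671, 0.741, -0.008, 0.002]
contact_force: [-0.6, 0.1, -2.5]
gripper_width: 10.0
```

```bash
python3 tl.py; python3 -c "
from h import *
x,y=fw(63+198,0); print(x,y); go(x,y,167,-95.7)
a=snap('scene','s6.png')[150:230,190:310]; cv2.imwrite('pics/s6d.png',cv2.resize(a,None,fx=6,fy=6,interpolation=cv2.INTER_CUBIC))
"
```

```text
34.75 [668.   38.5 172.6] toolz [ 0.0136 -0.0095 -0.9999] [ 0.305  0.494  0.028  0.015 -1.094 -0.41 ] [ 0.   -0.    0.    0.    0.01  0.  ]
667.21820375988 38.53344531691022
t 34.75 psi -95.67 d [-0.0, 0.0009, 0.0056] yaw 0.03 rows 0.1 pos [668.   38.5 172.6] F [-0.6  0.1 -2.5] j [ 0.3   0.49  0.03  0.01 -1.09 -0.41] w 10.0
```

View pics/s6d.png

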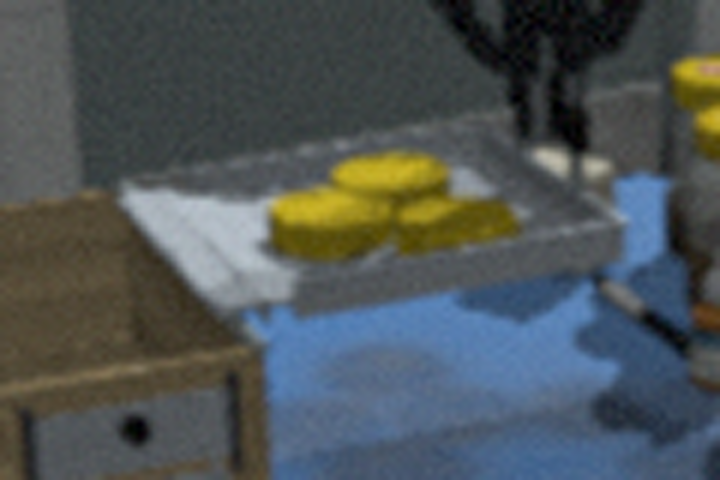

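Emit:
send_rows --pt "0 0 0.002" --pt "0 0 0.004" --pt "0 0 0.006" --pt "0 0 0.006" --pt "0 0 0.006" --yaw '[0,0,0,0,0]' --fingers '[255,255,255,255,255]'

```text
clock: 35.3
position: [669.1, 38.2, 167.8]
ee_rot: [-0.671, 0.741, -0.009, 0.003]
contact_force: [4.4, -1.5, 3.1]
gripper_width: 10.0
```

```bash
python3 tl.py; python3 -c "
from h import *
x,y=fw(63+198,0); go(x,y,167,-95.7); print(read_state()['wrist_torque'])
a=snap('scene','s7.png')[150:230,190:310]; cv2.imwrite('pics/s7d.png',cv2.resize(a,None,fx=6,fy=6,interpolation=cv2.INTER_CUBIC))
"
```

```text
35.3 [669.1  38.2 167.8] toolz [ 0.0164 -0.0095 -0.9998] [ 0.304  0.499  0.022  0.016 -1.081 -0.41 ] [ 0. -0. -0.  0.  0. -0.]
t 35.3 psi -95.66 d [-0.0002, 0.0019, 0.0008] yaw 0.04 rows 0.0 pos [669.1  38.2 167.8] F [ 4.4 -1.5  3.1] j [ 0.3   0.5   0.02  0.02 -1.08 -0.41] w 10.0
[-0.03440847 -0.13539355  0.1067009 ]
```

View pics/s7d.png

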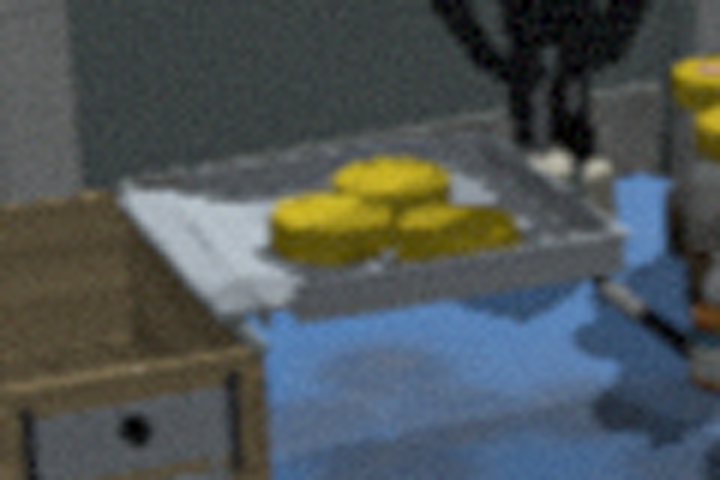

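Emit:
send_rows --pt "0 0.0 -0.001" --pt "0 0.001 -0.001" --pt "0 0.003 -0.001" --pt "0 0.003 -0.001" --pt "0 0.003 -0.001" --yaw '[0,0,0,0,0]' --fingers '[255,255,255,255,255]'

```text
clock: 35.85
position: [666.0, 38.7, 168.7]
ee_rot: [-0.671, 0.741, -0.009, 0.003]
contact_force: [2.2, -0.7, 2.7]
gripper_width: 10.0
```

```bash
python3 tl.py; python3 -c "
from h import *
print(read_state()['wrist_torque'],read_state()['contact_force'])
im=snap('top','t6.png')[140:290,200:300]; cv2.imwrite('pics/t6c.png',cv2.resize(im,None,fx=4,fy=4,interpolation=cv2.INTER_CUBIC))
a=snap('scene','s8.png')[150:230,190:310]; cv2.imwrite('pics/s8d.png',cv2.resize(a,None,fx=6,fy=6,interpolation=cv2.INTER_CUBIC))
"
```

```text
35.85 [666.   38.7 168.7] toolz [ 0.0164 -0.0092 -0.9998] [ 0.306  0.493  0.015  0.016 -1.08  -0.412] [-0. -0.  0.  0. -0.  0.]
[ 0.25721686 -0.01364248 -0.06140462] [ 2.23825525 -0.74057199  2.6974966 ]
```

View pics/t6c.png

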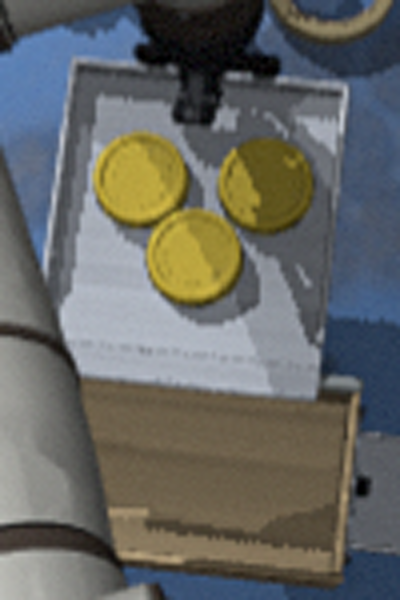

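View pics/s8d.png

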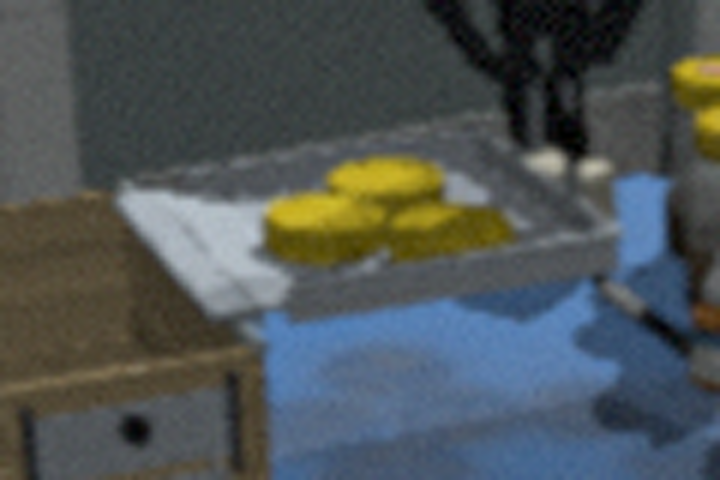

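Emit:
send_rows --pt "0 0.001 0" --pt "0 0.002 0.0" --pt "0 0.003 0.0" --pt "0 0.004 0" --pt "0 0.004 0" --yaw '[0,0,0,0,0]' --fingers '[255,255,255,255,255]'

```text
clock: 36.45
position: [662.6, 39.1, 169.1]
ee_rot: [-0.671, 0.741, -0.009, 0.004]
contact_force: [4.4, -1.5, 2.2]
gripper_width: 9.9
```

```bash
python3 tl.py; python3 -c "
from h import *
print(read_state()['wrist_torque'],read_state()['contact_force'])"
```

```text
36.45 [662.6  39.1 169.1] toolz [ 0.0181 -0.0091 -0.9998] [ 0.309  0.486  0.004  0.016 -1.074 -0.415] [-0.  0.  0. -0. -0. -0.]
[ 0.22963036 -0.65292856 -0.07046379] [ 4.42093307 -1.50542602  2.15801317]
```

Emit:
send_rows --pt "0 0.001 0" --pt "0 0.002 0.0" --pt "0 0.003 0.0" --pt "0 0.003 0" --yaw '[0,0,0,0]' --fingers '[255,255,255,255]'

```text
clock: 36.85
position: [662.3, 39.2, 170.7]
ee_rot: [-0.672, 0.741, -0.012, 0.006]
contact_force: [8.1, -2.4, 4.3]
gripper_width: 9.8
```

```bash
python3 tl.py; python3 -c "
from h import *
print(read_state()['wrist_torque'],read_state()['contact_force'])"
```

```text
36.85 [662.3  39.2 170.7] toolz [ 0.0252 -0.0091 -0.9996] [ 0.31   0.481 -0.002  0.019 -1.067 -0.417] [-0.  0.  0. -0. -0.  0.]
[-0.31239768 -1.68264267 -0.13118881] [ 8.12796287 -2.39845463  4.30423008]
```

Emit:
send_rows --pt "0 -0.001 0" --pt "0 -0.002 0.001" --pt "0 -0.002 0.003" --pt "0 -0.002 0.003" --pt "0 -0.002 0.003" --yaw '[0,0,0,0,0]' --fingers '[255,255,255,255,255]'

```text
clock: 37.35
position: [663.3, 39.2, 167.2]
ee_rot: [-0.672, 0.741, -0.011, 0.005]
contact_force: [-1.5, 0.6, 3.1]
gripper_width: 10.0
```

```bash
python3 tl.py; python3 -c "
from h import *
print(read_state()['wrist_torque'],read_state()['contact_force'])
a=snap('scene','s9.png')[150:230,190:310]; cv2.imwrite('pics/s9d.png',cv2.resize(a,None,fx=6,fy=6,interpolation=cv2.INTER_CUBIC))
"
```

```text
37.35 [663.3  39.2 167.2] toolz [ 0.0224 -0.0091 -0.9997] [ 3.090e-01  4.870e-01 -1.000e-03  1.800e-02 -1.065e+00 -4.160e-01] [-0. -0.  0. -0.  0.  0.]
[ 1.00177867  1.31048306 -0.05035576] [-1.45591444  0.61808335  3.12381677]
```

View pics/s9d.png

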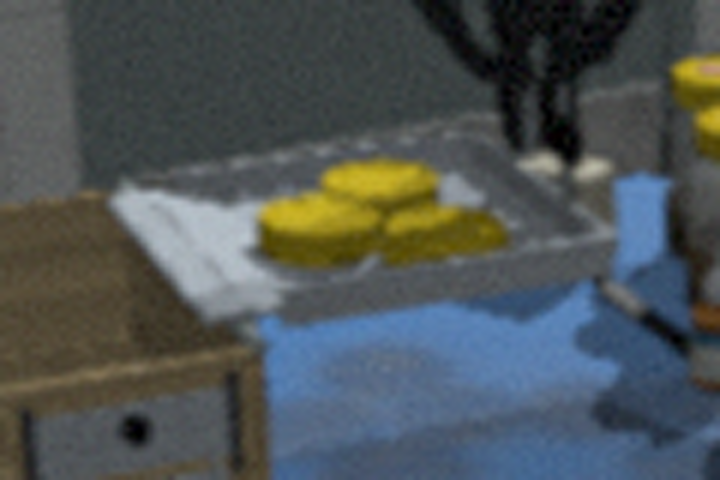

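Emit:
send_rows --pt "0 0 0" --pt "0 0 0" --pt "0 0 0" --yaw '[0,0,0]' --fingers '[228,228,228]'

```text
clock: 37.7
position: [663.3, 39.2, 167.3]
ee_rot: [-0.672, 0.741, -0.011, 0.005]
contact_force: [-0.0, 0.5, 3.8]
gripper_width: 9.7
```

```bash
python3 tl.py; python3 -c "
from h import *
s=read_state();print(s['wrist_torque'],s['contact_force'],s['gripper_width'])"
```

```text
37.7 [663.3  39.2 167.3] toolz [ 0.0225 -0.009  -0.9997] [ 3.090e-01  4.870e-01 -1.000e-03  1.800e-02 -1.065e+00 -4.160e-01] [-0. -0.  0. -0.  0. -0.]
[ 0.83466496  1.0270756  -0.11794947] [-0.00797548  0.45797272  3.83979696] 9.742163280937243
```

Emit:
send_rows --pt "0 0 0" --pt "0 0 0" --yaw '[0,0]' --fingers '[226,226]'

```text
clock: 37.9
position: [663.2, 39.2, 167.3]
ee_rot: [-0.672, 0.741, -0.011, 0.005]
contact_force: [-1.2, 2.1, 3.8]
gripper_width: 10.0
```

```bash
python3 tl.py; python3 -c "
from h import *
s=read_state();print(s['wrist_torque'],s['contact_force'],s['gripper_width'])"
```

```text
37.9 [663.2  39.2 167.3] toolz [ 0.0224 -0.009  -0.9997] [ 3.090e-01  4.870e-01 -1.000e-03  1.800e-02 -1.065e+00 -4.160e-01] [-0. -0.  0. -0. -0.  0.]
[ 0.83933677  1.05514607 -0.09357013] [-1.16460114  2.05506469  3.75741814] 9.984706287935289
```

Emit:
send_rows --pt "0 0 0" --pt "0 0 0" --yaw '[0,0]' --fingers '[224,224]'

```text
clock: 38.1
position: [663.3, 39.1, 167.1]
ee_rot: [-0.672, 0.741, -0.011, 0.005]
contact_force: [0.3, 0.8, 2.4]
gripper_width: 10.1
```

```bash
python3 -c "
from h import *
s=read_state();print(s['position'],s['wrist_torque'],s['contact_force'],s['gripper_width'])"
```

```text
[663.287426    39.08192122 167.05699533] [ 0.55952471  0.63877499 -0.03531774] [0.25781056 0.75932387 2.39954612] 10.110923552026415
```

Emit:
send_rows --pt "0 0 0" --pt "0 0 0" --yaw '[0,0]' --fingers '[223,223]'

```text
clock: 38.3
position: [663.3, 39.0, 166.6]
ee_rot: [-0.672, 0.741, -0.011, 0.005]
contact_force: [-0.1, -0.3, 2.1]
gripper_width: 11.1
```

```bash
python3 -c "
from h import *
s=read_state();print(s['position'],s['wrist_torque'],s['contact_force'],s['gripper_width'])"
```

```text
[663.28769355  38.99001257 166.60214475] [ 0.38674122  0.44476715 -0.05540863] [-0.13100353 -0.32935819  2.05992871] 11.105073945613391
```

```bash
cat > arc.py <<'E'
from h import *
import sys
P0=np.array([662.6,39.1,167.2]); bias=float(sys.argv[1]); 
ex=np.array([np.cos(np.radians(FY)),np.sin(np.radians(FY)),0])
s=read_state(); Rm=R.from_quat(s['ee_rot']).as_matrix()
print('pos',s['position'].round(1),'F',s['contact_force'].round(1),'T',s['wrist_torque'].round(2),'w',round(s['gripper_width'],1),'toolz',Rm[:,2].round(3),'t',s['clock'])
for a in sys.argv[2:]:
    t=np.radians(float(a)); A=np.radians(13.8)
    P=P0+ex*(197.2*(np.cos(A+t)-np.cos(A))+bias)+np.array([0,0,197.2*(np.sin(A+t)-np.sin(A))])
    g=11*np.cos(t)+22*np.sin(t)
    print(a,(Rm.T@(P-s['position'])/1000).round(4).tolist(),'P',P.round(1),'c0',round((85.2-g)/.3345,1))
E
python3 arc.py -1 1 2 3 4 5 6 8 10
```

```text
pos [663.3  39.  166.6] F [-0.1 -0.3  2.1] T [ 0.39  0.44 -0.06] w 11.1 toolz [ 0.022 -0.009 -1.   ] t 38.3
1 [-0.0, 0.0025, -0.004] P [660.8  39.3 170.5] c0 220.7
2 [0.0, 0.0033, -0.0073] P [659.9  39.4 173.9] c0 219.5
3 [0.0, 0.0042, -0.0107] P [658.9  39.5 177.2] c0 218.4
4 [0.0001, 0.0051, -0.014] P [657.9  39.6 180.4] c0 217.3
5 [0.0001, 0.0061, -0.0173] P [656.8  39.7 183.7] c0 216.2
6 [0.0001, 0.0072, -0.0205] P [655.7  39.8 187. ] c0 215.1
8 [0.0001, 0.0095, -0.027] P [653.2  40.  193.4] c0 213.0
10 [0.0002, 0.012, -0.0334] P [650.6  40.3 199.7] c0 210.9
```

Emit:
send_rows --pt "0 0.0015 -0.002" --pt "0 0.0025 -0.004" --pt "0 0.003 -0.0055" --pt "0 0.0033 -0.0073" --pt "0 0.0042 -0.0107" --pt "0 0.005 -0.014" --pt "0 0.005 -0.014" --yaw '[0,0,0,0,0,0,0]' --fingers '[223,222,222,221,220,219,219]'

```text
clock: 39.0
position: [658.9, 39.5, 181.5]
ee_rot: [-0.672, 0.741, -0.012, 0.006]
contact_force: [5.3, -2.5, 0.1]
gripper_width: 12.1
```

```bash
python3 arc.py -1 5 6 8 10 12 15;  python3 -c "
from h import *
a=snap('scene','s10.png')[130:230,190:310]; cv2.imwrite('pics/s10d.png',cv2.resize(a,None,fx=6,fy=6,interpolation=cv2.INTER_CUBIC))
"
```

```text
pos [658.9  39.5 181.5] F [ 5.3 -2.5  0.1] T [-0.68 -1.43 -0.03] w 12.1 toolz [ 0.025 -0.009 -1.   ] t 39.0
5 [0.0, 0.002, -0.0022] P [656.8  39.7 183.7] c0 216.2
6 [0.0001, 0.0031, -0.0055] P [655.7  39.8 187. ] c0 215.1
8 [0.0001, 0.0053, -0.012] P [653.2  40.  193.4] c0 213.0
10 [0.0001, 0.0078, -0.0184] P [650.6  40.3 199.7] c0 210.9
12 [0.0002, 0.0106, -0.0248] P [647.7  40.6 206. ] c0 208.9
15 [0.0002, 0.0151, -0.034] P [643.   41.1 215.2] c0 205.9
```

View pics/s10d.png

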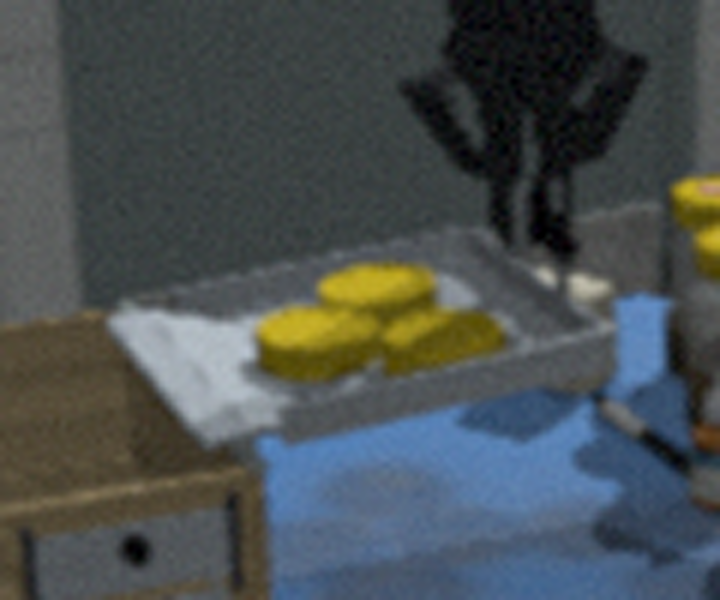

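Emit:
send_rows --pt "0 0.0015 -0.0022" --pt "0 0.003 -0.0055" --pt "0 0.004 -0.0088" --pt "0 0.005 -0.012" --pt "0 0.0063 -0.0152" --pt "0 0.0076 -0.0184" --pt "0 0.0076 -0.0184" --yaw '[0,0,0,0,0,0,0]' --fingers '[217,216,215,214,213,212,212]'

```text
clock: 39.75
position: [651.7, 40.3, 200.4]
ee_rot: [-0.672, 0.741, -0.013, 0.007]
contact_force: [4.2, -2.7, 0.8]
gripper_width: 14.5
```

```bash
python3 arc.py -1 11 12 14 16 18 20;  python3 -c "
from h import *
a=snap('scene','s11.png')[130:230,190:310]; cv2.imwrite('pics/s11d.png',cv2.resize(a,None,fx=6,fy=6,interpolation=cv2.INTER_CUBIC))
"
```

```text
pos [651.7  40.3 200.4] F [ 4.2 -2.7  0.8] T [-0.71 -1.5  -0.03] w 14.5 toolz [ 0.028 -0.009 -1.   ] t 39.75
11 [0.0001, 0.0024, -0.0026] P [649.2  40.4 202.9] c0 209.9
12 [0.0001, 0.0038, -0.0057] P [647.7  40.6 206. ] c0 208.9
14 [0.0002, 0.0068, -0.012] P [644.6  40.9 212.1] c0 206.9
16 [0.0002, 0.0099, -0.0181] P [641.3  41.2 218.2] c0 205.0
18 [0.0002, 0.0133, -0.0241] P [637.8  41.6 224.1] c0 203.1
20 [0.0003, 0.0168, -0.03] P [634.1  41.9 229.9] c0 201.3
```

View pics/s11d.png

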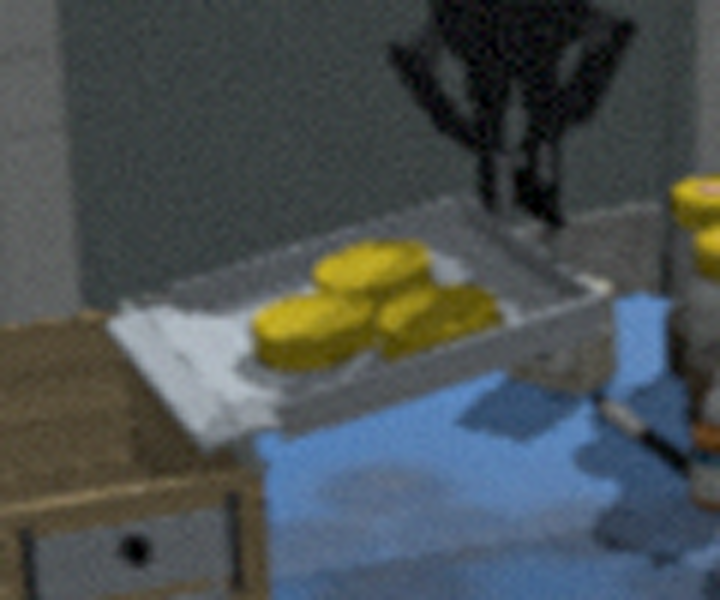

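Emit:
send_rows --pt "0 0.002 -0.0026" --pt "0 0.0035 -0.0057" --pt "0 0.005 -0.009" --pt "0 0.0065 -0.012" --pt "0 0.008 -0.015" --pt "0 0.0095 -0.018" --pt "0 0.0113 -0.021" --pt "0 0.013 -0.024" --pt "0 0.0148 -0.027" --pt "0 0.0165 -0.03" --pt "0 0.0165 -0.03" --yaw '[0,0,0,0,0,0,0,0,0,0,0]' --fingers '[211,210,209,208,207,206,205,204,203,202,202]'

```text
clock: 40.9
position: [635.6, 42.1, 230.9]
ee_rot: [-0.672, 0.741, -0.014, 0.008]
contact_force: [5.7, -2.2, 1.8]
gripper_width: 17.8
```

```bash
python3 arc.py -1 21 22 24 26 28 30 32 34;  python3 -c "
from h import *
a=snap('scene','s12.png')[120:220,190:310]; cv2.imwrite('pics/s12d.png',cv2.resize(a,None,fx=6,fy=6,interpolation=cv2.INTER_CUBIC))
"
```

```text
pos [635.6  42.1 230.9] F [ 5.7 -2.2  1.8] T [-0.68 -1.6  -0.03] w 17.8 toolz [ 0.031 -0.009 -0.999] t 40.9
21 [0.0003, 0.0034, -0.0019] P [632.2  42.1 232.7] c0 200.4
22 [0.0003, 0.0053, -0.0047] P [630.2  42.3 235.5] c0 199.6
24 [0.0003, 0.0092, -0.0104] P [626.1  42.7 241. ] c0 197.9
26 [0.0003, 0.0134, -0.0159] P [621.8  43.2 246.4] c0 196.3
28 [0.0004, 0.0177, -0.0212] P [617.3  43.6 251.6] c0 194.8
30 [0.0004, 0.0222, -0.0264] P [612.7  44.1 256.7] c0 193.3
32 [0.0004, 0.0269, -0.0315] P [607.8  44.6 261.5] c0 192.0
34 [0.0004, 0.0318, -0.0363] P [602.9  45.1 266.2] c0 190.7
```

View pics/s12d.png

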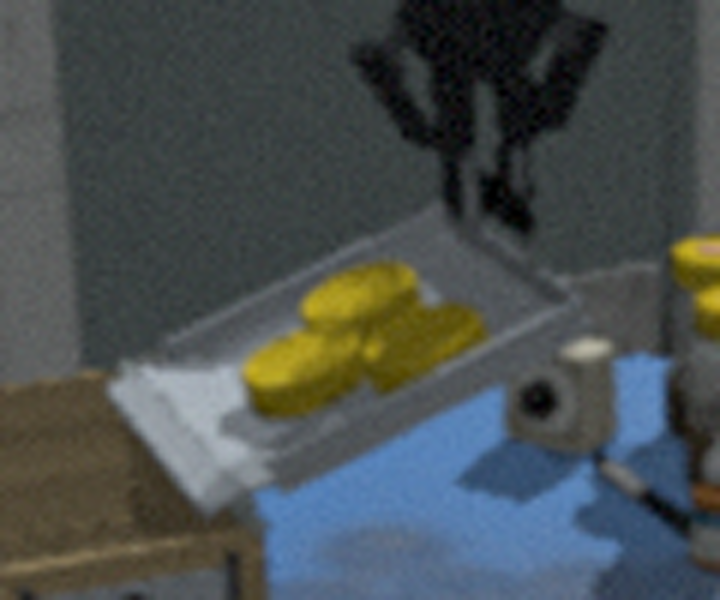

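Emit:
send_rows --pt "0 0.002 -0.0012" --pt "0 0.004 -0.004" --pt "0 0.006 -0.007" --pt "0 0.008 -0.0095" --pt "0 0.0105 -0.0127" --pt "0 0.0128 -0.0157" --pt "0 0.015 -0.0183" --pt "0 0.0172 -0.021" --pt "0 0.0195 -0.0236" --pt "0 0.0218 -0.0262" --pt "0 0.0243 -0.0288" --pt "0 0.0243 -0.0288" --yaw '[0,0,0,0,0,0,0,0,0,0,0,0]' --fingers '[201,200,199,199,198,197,196,196,195,194,193,193]'

```text
clock: 42.15
position: [612.6, 44.6, 261.2]
ee_rot: [-0.672, 0.74, -0.016, 0.011]
contact_force: [5.7, -2.3, 4.7]
gripper_width: 20.7
```

```bash
python3 arc.py -1 32 34 36 38 40 42 44 46 48;  python3 -c "
from h import *
a=snap('scene','s13.png')[110:220,190:310]; cv2.imwrite('pics/s13d.png',cv2.resize(a,None,fx=5,fy=5,interpolation=cv2.INTER_CUBIC))
"
```

```text
pos [612.6  44.6 261.2] F [ 5.7 -2.3  4.7] T [-0.71 -1.89 -0.  ] w 20.7 toolz [ 0.038 -0.009 -0.999] t 42.15
32 [0.0005, 0.0047, -0.0006] P [607.8  44.6 261.5] c0 192.0
34 [0.0006, 0.0096, -0.0055] P [602.9  45.1 266.2] c0 190.7
36 [0.0006, 0.0146, -0.0102] P [597.7  45.6 270.8] c0 189.4
38 [0.0006, 0.0197, -0.0148] P [592.4  46.1 275.1] c0 188.3
40 [0.0006, 0.025, -0.0191] P [586.9  46.7 279.3] c0 187.2
42 [0.0006, 0.0305, -0.0233] P [581.3  47.2 283.3] c0 186.3
44 [0.0006, 0.0361, -0.0273] P [575.6  47.8 287. ] c0 185.4
46 [0.0006, 0.0419, -0.0311] P [569.7  48.4 290.6] c0 184.6
48 [0.0006, 0.0477, -0.0347] P [563.8  49.  294. ] c0 183.8
```

View pics/s13d.png

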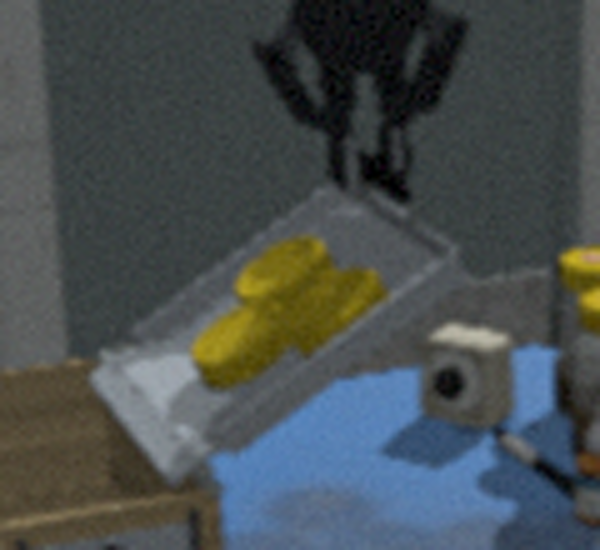

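Emit:
send_rows --pt "0 0.002 0" --pt "0 0.0047 -0.0006" --pt "0 0.007 -0.003" --pt "0 0.0096 -0.0055" --pt "0 0.012 -0.008" --pt "0 0.0146 -0.0102" --pt "0 0.017 -0.0125" --pt "0 0.0197 -0.0148" --pt "0 0.0222 -0.017" --pt "0 0.025 -0.0191" --pt "0 0.0277 -0.0212" --pt "0 0.0305 -0.0233" --yaw '[0,0,0,0,0,0,0,0,0,0,0,0]' --fingers '[193,192,192,191,191,190,189,189,188,187,187,186]'

```text
clock: 43.4
position: [584.0, 48.0, 286.1]
ee_rot: [-0.672, 0.74, -0.019, 0.014]
contact_force: [5.8, -0.7, 4.6]
gripper_width: 23.0
```

```bash
python3 arc.py -1 42 44 46 48 50 52 54 56 58 60;  python3 -c "
from h import *
a=snap('scene','s14.png')[100:220,190:310]; cv2.imwrite('pics/s14d.png',cv2.resize(a,None,fx=5,fy=5,interpolation=cv2.INTER_CUBIC))
"
```

```text
pos [584.   48.  286.1] F [ 5.8 -0.7  4.6] T [-0.23 -1.65  0.02] w 23.0 toolz [ 0.047 -0.009 -0.999] t 43.4
42 [0.001, 0.0027, 0.0027] P [581.3  47.2 283.3] c0 186.3
44 [0.001, 0.0083, -0.0013] P [575.6  47.8 287. ] c0 185.4
46 [0.001, 0.014, -0.0052] P [569.7  48.4 290.6] c0 184.6
48 [0.001, 0.0198, -0.0088] P [563.8  49.  294. ] c0 183.8
50 [0.001, 0.0258, -0.0123] P [557.7  49.6 297.1] c0 183.2
52 [0.001, 0.0319, -0.0155] P [551.5  50.2 300. ] c0 182.6
54 [0.001, 0.0381, -0.0185] P [545.2  50.8 302.7] c0 182.2
56 [0.001, 0.0444, -0.0213] P [538.8  51.5 305.2] c0 181.8
58 [0.001, 0.0507, -0.0238] P [532.3  52.1 307.5] c0 181.5
60 [0.0009, 0.0572, -0.0262] P [525.8  52.8 309.5] c0 181.3
```

View pics/s14d.png

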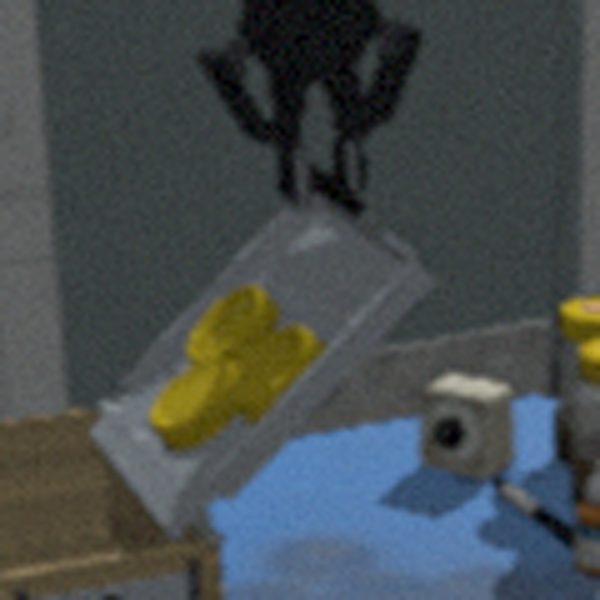

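Emit:
send_rows --pt "0 0.003 0.001" --pt "0 0.0055 0.0005" --pt "0 0.0083 -0.0005" --pt "0 0.011 -0.0025" --pt "0 0.014 -0.0045" --pt "0 0.017 -0.0065" --pt "0 0.0198 -0.0083" --pt "0 0.0228 -0.01" --pt "0 0.0258 -0.012" --pt "0 0.029 -0.0135" --pt "0 0.032 -0.015" --pt "0 0.035 -0.0165" --yaw '[0,0,0,0,0,0,0,0,0,0,0,0]' --fingers '[186,186,185,185,184,184,184,183,183,183,182,182]'

```text
clock: 44.65
position: [547.2, 51.6, 300.9]
ee_rot: [-0.672, 0.74, -0.018, 0.014]
contact_force: [1.6, 0.4, 1.3]
gripper_width: 24.5
```

```bash
python3 arc.py -1 52 54 56 58 60 62 64 66 68;  python3 -c "
from h import *
a=snap('scene','s15.png')[90:220,190:310]; cv2.imwrite('pics/s15d.png',cv2.resize(a,None,fx=4.6,fy=4.6,interpolation=cv2.INTER_CUBIC))
"
```

```text
pos [547.2  51.6 300.9] F [1.6 0.4 1.3] T [ 0.13 -0.23 -0.01] w 24.5 toolz [ 0.045 -0.008 -0.999] t 44.65
52 [0.001, -0.0043, 0.0011] P [551.5  50.2 300. ] c0 182.6
54 [0.001, 0.0019, -0.0019] P [545.2  50.8 302.7] c0 182.2
56 [0.0009, 0.0082, -0.0047] P [538.8  51.5 305.2] c0 181.8
58 [0.0009, 0.0146, -0.0073] P [532.3  52.1 307.5] c0 181.5
60 [0.0009, 0.021, -0.0096] P [525.8  52.8 309.5] c0 181.3
62 [0.0009, 0.0276, -0.0117] P [519.2  53.4 311.3] c0 181.2
64 [0.0009, 0.0342, -0.0136] P [512.5  54.1 312.9] c0 181.2
66 [0.0009, 0.0409, -0.0152] P [505.8  54.8 314.2] c0 181.2
68 [0.0008, 0.0476, -0.0166] P [499.   55.4 315.3] c0 181.4
```

View pics/s15d.png

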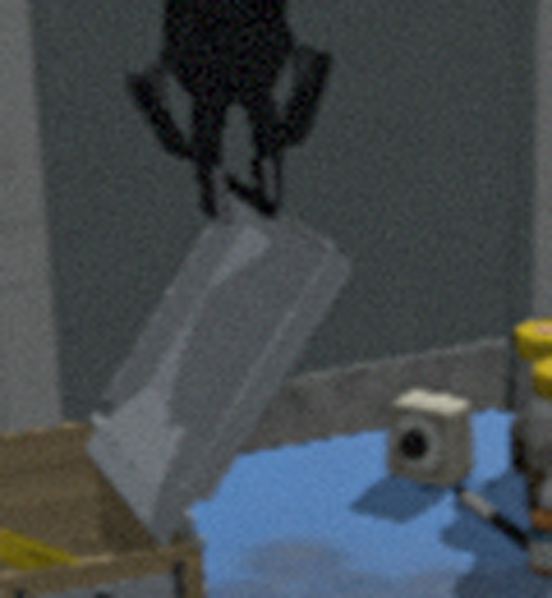

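```bash
python3 -c "
from h import *
im=snap('top','t7.png')[140:300,180:310]; cv2.imwrite('pics/t7c.png',cv2.resize(im,None,fx=4,fy=3.7,interpolation=cv2.INTER_CUBIC))
im=cv2.imread('pics/s15.png')[150:300,150:320]; cv2.imwrite('pics/s15e.png',cv2.resize(im,None,fx=4,fy=4,interpolation=cv2.INTER_CUBIC))
"
```

```text
(no output)
```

View pics/t7c.png

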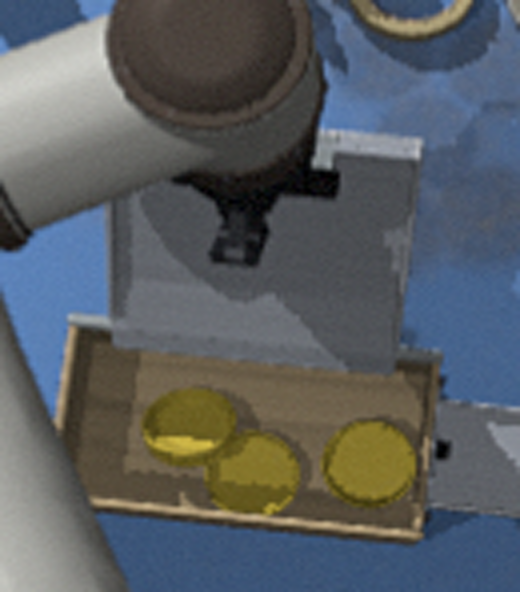

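View pics/s15e.png

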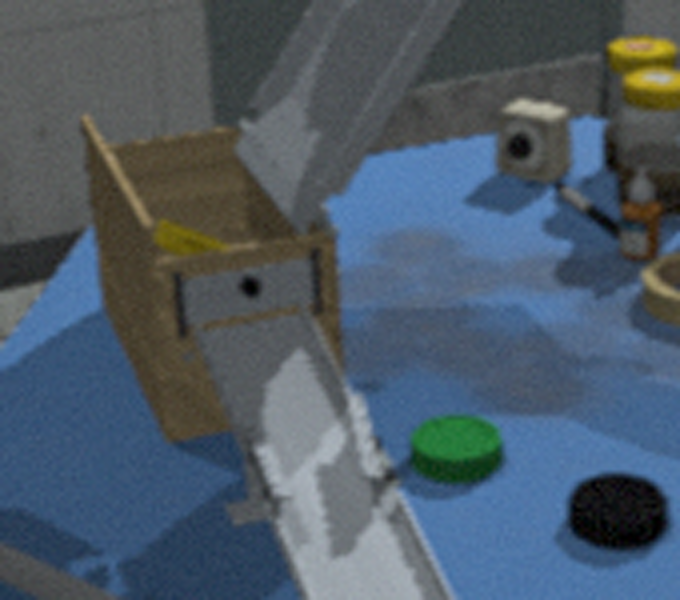

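```bash
python3 arc.py 0 52 50 48 46 44 42 40 38 36 34 32 30
```

```text
pos [547.   51.5 301. ] F [ 0.8  0.6 -0.2] T [ 0.02 -0.13 -0.02] w 24.4 toolz [ 0.045 -0.008 -0.999] t 44.75
52 [0.0009, -0.0055, 0.0013] P [552.5  50.1 300. ] c0 182.6
50 [0.0009, -0.0116, 0.0045] P [558.7  49.5 297.1] c0 183.2
48 [0.0009, -0.0176, 0.0079] P [564.8  48.9 294. ] c0 183.8
46 [0.0009, -0.0234, 0.0115] P [570.7  48.3 290.6] c0 184.6
44 [0.0009, -0.0291, 0.0154] P [576.6  47.7 287. ] c0 185.4
42 [0.001, -0.0347, 0.0194] P [582.3  47.1 283.3] c0 186.3
40 [0.001, -0.0401, 0.0236] P [587.9  46.6 279.3] c0 187.2
38 [0.001, -0.0454, 0.028] P [593.4  46.  275.1] c0 188.3
36 [0.001, -0.0506, 0.0326] P [598.7  45.5 270.8] c0 189.4
34 [0.001, -0.0555, 0.0374] P [603.8  45.  266.2] c0 190.7
32 [0.001, -0.0603, 0.0423] P [608.8  44.5 261.5] c0 192.0
30 [0.001, -0.065, 0.0474] P [613.7  44.  256.7] c0 193.3
```

Emit:
send_rows --pt "0 -0.0055 0.001" --pt "0 -0.0116 0.0045" --pt "0 -0.0176 0.008" --pt "0 -0.0234 0.0115" --pt "0 -0.029 0.0154" --pt "0 -0.0347 0.0194" --pt "0 -0.04 0.0236" --pt "0 -0.0454 0.028" --pt "0 -0.0506 0.0326" --pt "0 -0.0555 0.0374" --pt "0 -0.0603 0.0423" --pt "0 -0.0603 0.0423" --yaw '[0,0,0,0,0,0,0,0,0,0,0,0]' --fingers '[183,184,185,185,186,187,188,189,190,191,192,193]'

```text
clock: 45.95
position: [609.7, 45.4, 260.8]
ee_rot: [-0.672, 0.74, -0.018, 0.014]
contact_force: [1.3, 0.3, 1.2]
gripper_width: 20.8
```

```bash
python3 arc.py 0 30 28 26 24 22 20 18 16 14 12 10;  python3 -c "
from h import *
a=snap('scene','s16.png')[110:220,190:310]; cv2.imwrite('pics/s16d.png',cv2.resize(a,None,fx=5,fy=5,interpolation=cv2.INTER_CUBIC))
"
```

```text
pos [609.7  45.4 260.8] F [1.3 0.3 1.2] T [-0.01 -0.28  0.02] w 20.8 toolz [ 0.045 -0.008 -0.999] t 45.95
30 [0.001, -0.0039, 0.0044] P [613.7  44.  256.7] c0 193.3
28 [0.001, -0.0084, 0.0096] P [618.3  43.5 251.6] c0 194.8
26 [0.001, -0.0126, 0.015] P [622.8  43.1 246.4] c0 196.3
24 [0.001, -0.0167, 0.0206] P [627.1  42.6 241. ] c0 197.9
22 [0.001, -0.0205, 0.0263] P [631.2  42.2 235.5] c0 199.6
20 [0.001, -0.0242, 0.0321] P [635.1  41.8 229.9] c0 201.3
18 [0.001, -0.0277, 0.0381] P [638.8  41.5 224.1] c0 203.1
16 [0.0009, -0.0309, 0.0441] P [642.3  41.1 218.2] c0 205.0
14 [0.0009, -0.034, 0.0503] P [645.6  40.8 212.1] c0 206.9
12 [0.0009, -0.0368, 0.0566] P [648.7  40.5 206. ] c0 208.9
10 [0.0009, -0.0394, 0.063] P [651.6  40.2 199.7] c0 210.9
```

View pics/s16d.png

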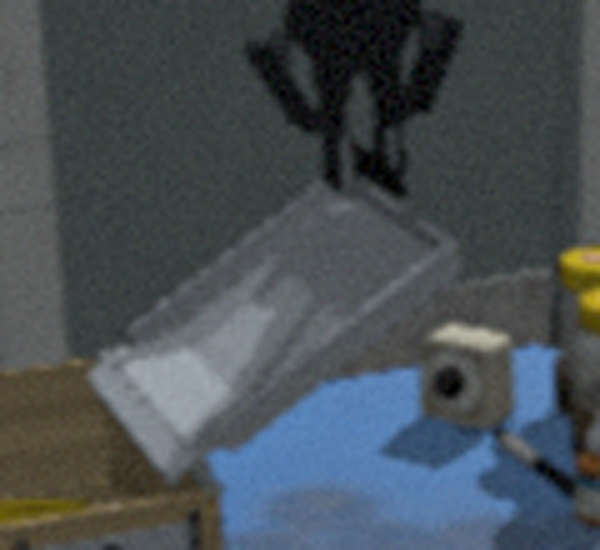

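Works in reverse too; continue down the arc.

Emit:
send_rows --pt "0 -0.0039 0.0044" --pt "0 -0.0084 0.0096" --pt "0 -0.0126 0.015" --pt "0 -0.0167 0.0206" --pt "0 -0.0205 0.0263" --pt "0 -0.0242 0.0321" --pt "0 -0.0277 0.0381" --pt "0 -0.0309 0.0441" --pt "0 -0.034 0.0503" --pt "0 -0.0368 0.0566" --pt "0 -0.0394 0.063" --pt "0 -0.0394 0.063" --yaw '[0,0,0,0,0,0,0,0,0,0,0,0]' --fingers '[194,196,197,199,201,202,204,206,208,210,212,212]'

```text
clock: 47.2
position: [651.8, 41.1, 199.1]
ee_rot: [-0.672, 0.74, -0.018, 0.014]
contact_force: [3.7, -0.6, 0.3]
gripper_width: 14.2
```

```bash
python3 arc.py 0 8 6 4 2 1 0;  python3 -c "
from h import *
a=snap('scene','s17.png')[110:220,190:310]; cv2.imwrite('pics/s17d.png',cv2.resize(a,None,fx=5,fy=5,interpolation=cv2.INTER_CUBIC))
"
```

```text
pos [651.8  41.1 199.1] F [ 3.7 -0.6  0.3] T [ 0.05 -0.7   0.03] w 14.2 toolz [ 0.045 -0.009 -0.999] t 47.2
8 [0.0009, -0.0023, 0.0058] P [654.2  39.9 193.4] c0 213.0
6 [0.0008, -0.0044, 0.0124] P [656.7  39.7 187. ] c0 215.1
4 [0.0008, -0.0063, 0.019] P [658.9  39.5 180.4] c0 217.3
2 [0.0008, -0.008, 0.0256] P [660.9  39.3 173.9] c0 219.5
1 [0.0008, -0.0088, 0.029] P [661.8  39.2 170.5] c0 220.7
0 [0.0008, -0.0095, 0.0324] P [662.6  39.1 167.2] c0 221.8
```

View pics/s17d.png

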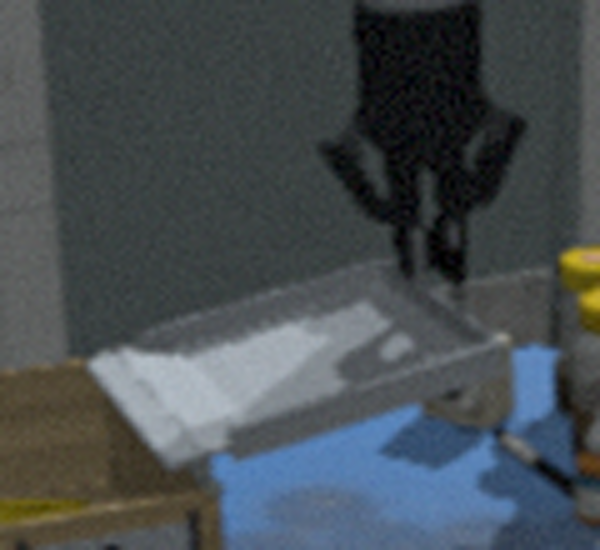

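Emit:
send_rows --pt "0 -0.0023 0.0058" --pt "0 -0.0044 0.0124" --pt "0 -0.0063 0.019" --pt "0 -0.0075 0.024" --pt "0 -0.008 0.0262" --pt "0 -0.008 0.0262" --pt "0 -0.008 0.0262" --pt "0 -0.008 0.0262" --pt "0 -0.008 0.0262" --yaw '[0,0,0,0,0,0,0,0,0]' --fingers '[214,216,218,220,222,228,240,255,255]'

```text
clock: 48.15
position: [661.4, 40.1, 174.5]
ee_rot: [-0.672, 0.74, -0.019, 0.014]
contact_force: [5.1, -0.3, 1.7]
gripper_width: 10.0
```

```bash
python3 arc.py 0 8 6 4 2 1 0;  python3 -c "
from h import *
a=snap('scene','s18.png')[110:220,190:310]; cv2.imwrite('pics/s18d.png',cv2.resize(a,None,fx=5,fy=5,interpolation=cv2.INTER_CUBIC))
"
```

```text
pos [661.4  40.1 174.5] F [ 5.1 -0.3  1.7] T [-0.06 -1.09 -0.16] w 10.0 toolz [ 0.047 -0.008 -0.999] t 48.15
8 [0.001, 0.0063, -0.0192] P [654.2  39.9 193.4] c0 213.0
6 [0.0009, 0.0041, -0.0127] P [656.7  39.7 187. ] c0 215.1
4 [0.0009, 0.0022, -0.0061] P [658.9  39.5 180.4] c0 217.3
2 [0.0009, 0.0005, 0.0006] P [660.9  39.3 173.9] c0 219.5
1 [0.0009, -0.0002, 0.004] P [661.8  39.2 170.5] c0 220.7
0 [0.0009, -0.0009, 0.0073] P [662.6  39.1 167.2] c0 221.8
```

View pics/s18d.png

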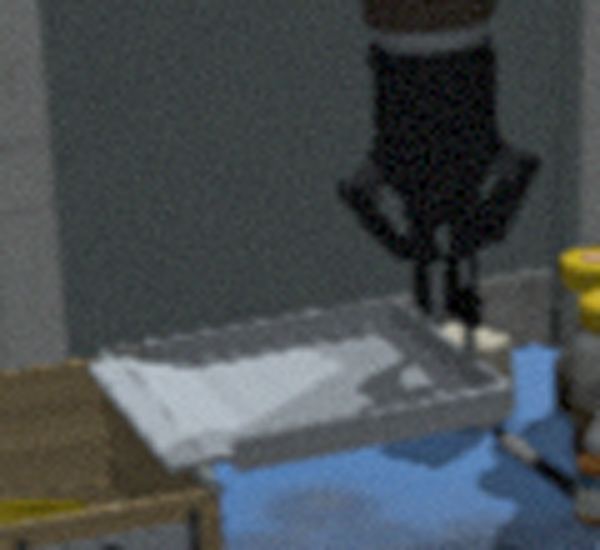

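```bash
python3 -c "
from h import *
ct=cam('top')
for n,p,z in (('dropper1',(247,133),0),('tape',(283,150),0),('pen',(200,131),5),('penR',(238,132),5),('green',(323.5,229.5),18)): print(n,onz(ct,p,z).round(0))
x,y=fw(66+210+10,0); print(x,y); go(x,y,215,-95.7)"
```

```text
dropper1 [790.  62.   0.]
tape [736. -48.   0.]
pen [794. 205.   5.]
penR [791.  89.   5.]
green [ 493. -163.   18.]
692.0945930089107 36.05045157331924
t 48.2 psi -95.52 d [0.0013, -0.0328, -0.039] yaw 0.18 rows 1.0 pos [661.4  40.1 174.5] F [4.  0.3 1.3] j [ 0.31  0.47 -0.02  0.03 -1.04 -0.42] w 9.8
```

Emit:
send_rows --pt "0 0 -0.004" --pt "0 0 -0.01" --pt "0 0 -0.02" --pt "0 0 -0.03" --pt "0 -0.005 -0.035" --pt "0 -0.015 -0.035" --pt "0 -0.025 -0.035" --pt "0 -0.033 -0.035" --pt "0 -0.035 -0.035" --pt "0 -0.035 -0.035" --pt "0 -0.035 -0.035" --yaw '[0,0,0,0,0,0,0,0,0,0,0]' --fingers '[255,255,255,255,255,255,255,255,255,255,255]'

```text
clock: 49.3
position: [694.4, 37.0, 210.6]
ee_rot: [-0.672, 0.74, -0.019, 0.014]
contact_force: [0.0, -0.2, -2.0]
gripper_width: 10.2
```

```bash
python3 tl.py
```

```text
49.3 [694.4  37.  210.6] toolz [ 0.0457 -0.0085 -0.9989] [ 0.295  0.495  0.124  0.023 -1.158 -0.4  ] [ 0.   -0.01 -0.    0.    0.   -0.  ]
```

Emit:
send_rows --pt "0 0 -0.05" --yaw '[0]' --fingers '[255]'

```text
clock: 49.4
position: [687.6, 37.3, 251.6]
ee_rot: [-0.672, 0.741, -0.013, 0.006]
contact_force: [1.1, -0.0, -3.2]
gripper_width: 9.9
```

```bash
python3 tl.py
```

```text
49.4 [687.6  37.3 251.6] toolz [ 0.0266 -0.0104 -0.9996] [ 0.296  0.47   0.187  0.019 -1.265 -0.399] [ 0.02 -0.36  0.85  0.05 -1.1   0.01]
```

Emit:
send_rows --pt "0 -0.002 0.01" --pt "0 -0.004 0.03" --pt "0 -0.006 0.05" --pt "0 -0.006 0.055" --pt "0 -0.006 0.055" --pt "0 -0.006 0.055" --pt "0 -0.006 0.055" --yaw '[0,0,0,0,0,0,0]' --fingers '[255,255,255,255,255,255,255]'

```text
clock: 50.1
position: [695.7, 36.3, 198.4]
ee_rot: [-0.672, 0.74, -0.014, 0.007]
contact_force: [-0.0, 0.9, -3.0]
gripper_width: 9.9
```

Emit:
send_rows --pt "0 0 -0.05" --yaw '[0]' --fingers '[255]'

```text
clock: 50.2
position: [690.3, 36.6, 239.2]
ee_rot: [-0.672, 0.741, -0.009, 0.001]
contact_force: [0.6, -0.0, -3.2]
gripper_width: 9.8
```

```bash
python3 tl.py
```

```text
50.2 [690.3  36.6 239.2] toolz [ 0.013  -0.0114 -0.9999] [ 0.293  0.489  0.188  0.015 -1.261 -0.395] [ 0.02 -0.37  0.84  0.06 -1.06  0.01]
```

```bash
python3 -c "
from h import *
x,y=fw(66+210+12,0); print(x,y); go(x,y,52,-95.7)"
```

```text
694.0847041488332 35.851812073831965
t 50.2 psi -95.62 d [-0.0015, -0.0012, 0.1872] yaw 0.08 rows 3.7 pos [690.3  36.6 239.2] F [ 0.6 -0.  -3.2] j [ 0.29  0.49  0.19  0.02 -1.26 -0.4 ] w 9.8
```

Emit:
send_rows --pt "-0.001 -0.001 0.02" --pt "-0.001 -0.001 0.045" --pt "-0.001 -0.001 0.07" --pt "-0.001 -0.001 0.095" --pt "-0.001 -0.001 0.12" --pt "-0.001 -0.001 0.145" --pt "-0.001 -0.001 0.165" --pt "-0.001 -0.001 0.18" --pt "-0.001 -0.001 0.187" --pt "-0.001 -0.001 0.187" --pt "-0.001 -0.001 0.187" --yaw '[0,0,0,0,0,0,0,0,0,0,0]' --fingers '[255,255,255,255,255,255,255,255,255,255,255]'

```text
clock: 51.3
position: [694.8, 35.5, 53.5]
ee_rot: [-0.672, 0.741, -0.009, 0.002]
contact_force: [-0.5, -1.0, -2.6]
gripper_width: 10.2
```

```bash
python3 tl.py; python3 -c "
from h import *
x,y=fw(66+210,0); print(x,y); go(x,y,36,-95.7)
a=snap('scene','s19.png')[150:290,190:310]; cv2.imwrite('pics/s19d.png',cv2.resize(a,None,fx=4.2,fy=4.2,interpolation=cv2.INTER_CUBIC))
im=snap('top','t8.png')[120:300,180:310]; cv2.imwrite('pics/t8c.png',cv2.resize(im,None,fx=3.3,fy=3.3,interpolation=cv2.INTER_CUBIC))"
```

```text
51.3 [694.8  35.5  53.5] toolz [ 0.0152 -0.0112 -0.9998] [ 0.289  0.647 -0.025  0.019 -0.888 -0.399] [-0.   -0.01  0.01  0.    0.    0.  ]
682.1440373092985 37.043649070755635
t 51.3 psi -95.59 d [-0.0004, 0.013, 0.0173] yaw 0.11 rows 0.4 pos [694.8  35.5  53.5] F [-0.5 -1.  -2.6] j [ 0.29  0.65 -0.02  0.02 -0.89 -0.4 ] w 10.2
```

View pics/s19d.png

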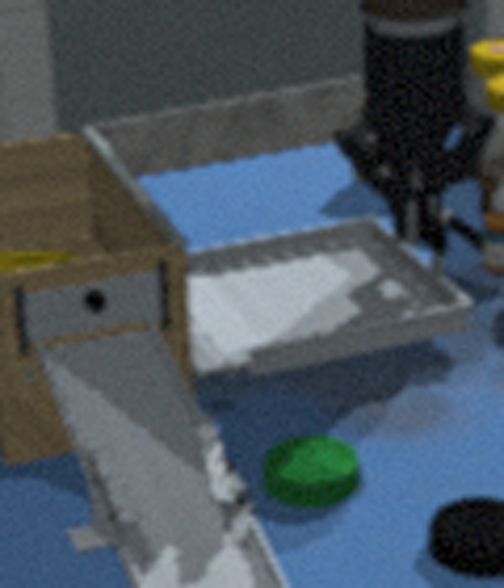

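View pics/t8c.png

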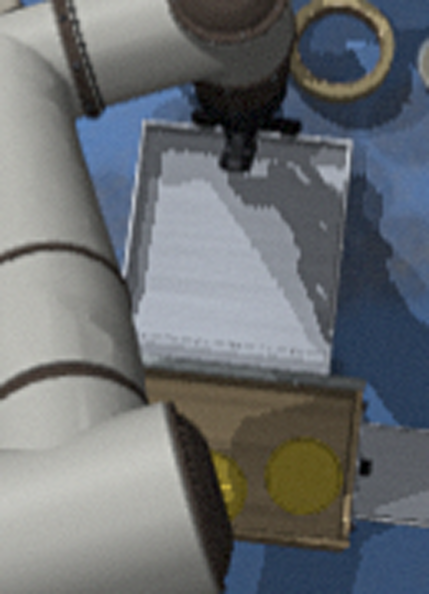

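Emit:
send_rows --pt "0 0 0.004" --pt "0 0 0.008" --pt "0 0 0.011" --pt "0 0 0.013" --pt "0 0 0.013" --yaw '[0,0,0,0,0]' --fingers '[255,255,255,255,255]'

```text
clock: 51.9
position: [694.7, 35.3, 40.2]
ee_rot: [-0.672, 0.741, -0.009, 0.002]
contact_force: [-0.8, -0.0, -2.0]
gripper_width: 10.1
```

```bash
python3 tl.py; python3 -c "
from h import *
s=read_state();print(s['wrist_torque'],s['contact_force'])"
```

```text
51.9 [694.7  35.3  40.2] toolz [ 0.0147 -0.0112 -0.9998] [ 0.289  0.662 -0.035  0.02  -0.863 -0.4  ] [-0.   -0.    0.01  0.   -0.   -0.  ]
[ 0.00100676 -0.13047461  0.06343415] [-0.77151721 -0.00568847 -2.02755791]
```

Emit:
send_rows --pt "0 0 0.002" --pt "0 0 0.003" --pt "0 0 0.003" --yaw '[0,0,0]' --fingers '[255,255,255]'

```text
clock: 52.2
position: [695.1, 35.3, 37.5]
ee_rot: [-0.672, 0.741, -0.009, 0.002]
contact_force: [-0.5, -1.3, 0.4]
gripper_width: 10.0
```

```bash
python3 tl.py; python3 -c "
from h import *
s=read_state();print(s['wrist_torque'],s['contact_force'])"
```

```text
52.2 [695.1  35.3  37.5] toolz [ 0.0154 -0.0111 -0.9998] [ 0.289  0.665 -0.036  0.02  -0.858 -0.4  ] [ 0. -0. -0. -0. -0.  0.]
[ 0.08707934 -0.08096984 -0.03248731] [-0.46849157 -1.34170347  0.35189755]
```

Emit:
send_rows --pt "0 0.002 0" --pt "0 0.004 0" --pt "0 0.006 0" --pt "0 0.008 0" --pt "0 0.0095 0" --pt "0 0.0095 0" --yaw '[0,0,0,0,0,0]' --fingers '[255,255,255,255,255,255]'

```text
clock: 52.8
position: [685.4, 36.3, 37.5]
ee_rot: [-0.672, 0.741, -0.009, 0.002]
contact_force: [1.6, -0.2, 0.0]
gripper_width: 9.8
```

```bash
python3 tl.py; python3 -c "
from h import *
s=read_state();print(s['wrist_torque'],s['contact_force'])"
```

```text
52.8 [685.4  36.3  37.5] toolz [ 0.0153 -0.011  -0.9998] [ 0.295  0.652 -0.064  0.02  -0.843 -0.406] [-0.    0.01  0.   -0.   -0.    0.  ]
[ 0.22128919 -0.2200639  -0.1090714 ] [ 1.63248272 -0.22267623  0.02662838]
```

Emit:
send_rows --pt "0 0.001 0" --pt "0 0.002 0" --pt "0 0.003 0" --pt "0 0.003 0" --yaw '[0,0,0,0]' --fingers '[255,255,255,255]'

```text
clock: 53.2
position: [683.1, 36.7, 37.9]
ee_rot: [-0.672, 0.741, -0.01, 0.003]
contact_force: [2.7, -1.1, 0.2]
gripper_width: 9.6
```

```bash
python3 tl.py; python3 -c "
from h import *
s=read_state();print(s['wrist_torque'],s['contact_force'])"
```

```text
53.2 [683.1  36.7  37.9] toolz [ 0.017  -0.0109 -0.9998] [ 0.296  0.648 -0.072  0.021 -0.838 -0.407] [-0.  0.  0. -0. -0.  0.]
[-0.01225826 -0.71673601 -0.13169459] [ 2.67422806 -1.14895262  0.16428286]
```

Emit:
send_rows --pt "0 0.001 0" --pt "0 0.002 0" --pt "0 0.002 0" --yaw '[0,0,0]' --fingers '[255,255,255]'

```text
clock: 53.5
position: [682.9, 36.8, 38.8]
ee_rot: [-0.672, 0.74, -0.011, 0.004]
contact_force: [5.6, -1.6, 0.8]
gripper_width: 9.9
```

```bash
python3 tl.py; python3 -c "
from h import *
s=read_state();print(s['wrist_torque'],s['contact_force'])
a=snap('scene','s20.png')[170:250,200:320]; cv2.imwrite('pics/s20d.png',cv2.resize(a,None,fx=6,fy=6,interpolation=cv2.INTER_CUBIC))
im=snap('top','t9.png')[120:300,180:310]; cv2.imwrite('pics/t9c.png',cv2.resize(im,None,fx=3.3,fy=3.3,interpolation=cv2.INTER_CUBIC))"
```

```text
53.5 [682.9  36.8  38.8] toolz [ 0.0214 -0.0106 -0.9997] [ 0.297  0.645 -0.076  0.022 -0.833 -0.409] [-0.  0.  0. -0. -0.  0.]
[-0.29777767 -1.44854967 -0.10522591] [ 5.63521563 -1.58551652  0.81483167]
```

View pics/s20d.png

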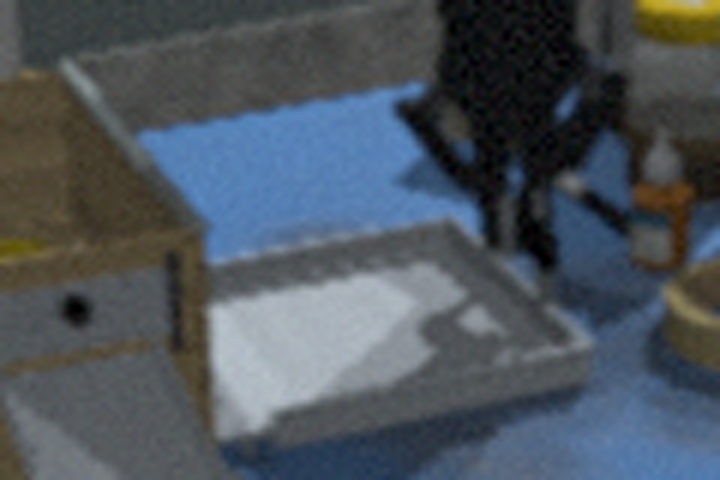

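View pics/t9c.png

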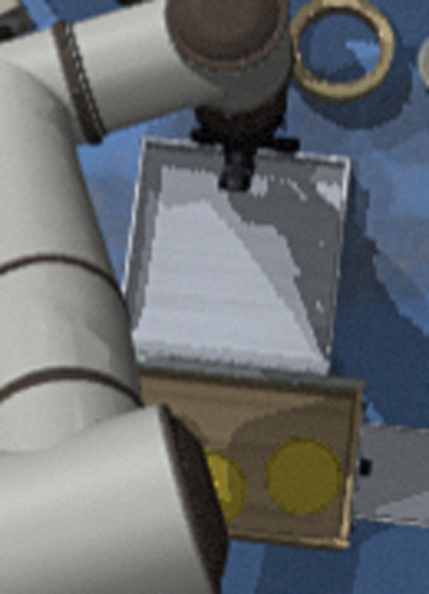

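Emit:
send_rows --pt "0 0 0.001" --pt "0 0 0.002" --pt "0 0 0.002" --pt "0 0 0.002" --pt "0 0 0.002" --pt "0 0 0.002" --pt "0 0 0.002" --yaw '[0,0,0,0,0,0,0]' --fingers '[255,255,228,223,218,200,160]'

```text
clock: 54.3
position: [681.2, 36.8, 35.6]
ee_rot: [-0.672, 0.741, -0.01, 0.003]
contact_force: [-0.9, 0.7, 0.4]
gripper_width: 31.2
```

```bash
python3 tl.py; python3 -c "
from h import *
s=read_state();print(s['wrist_torque'],s['contact_force'],s['gripper_width'])
snap('wrist','w30.png')
a=snap('scene','s21.png')[170:250,200:320]; cv2.imwrite('pics/s21d.png',cv2.resize(a,None,fx=6,fy=6,interpolation=cv2.INTER_CUBIC))"
```

```text
54.3 [681.2  36.8  35.6] toolz [ 0.0173 -0.0111 -0.9998] [ 0.297  0.648 -0.08   0.021 -0.83  -0.409] [ 0.   -0.    0.01  0.01  0.01  0.  ]
[ 0.07244631  0.1129192  -0.05236544] [-0.86636336  0.73606921  0.38674841] 31.224424983690483
```

View pics/s21d.png

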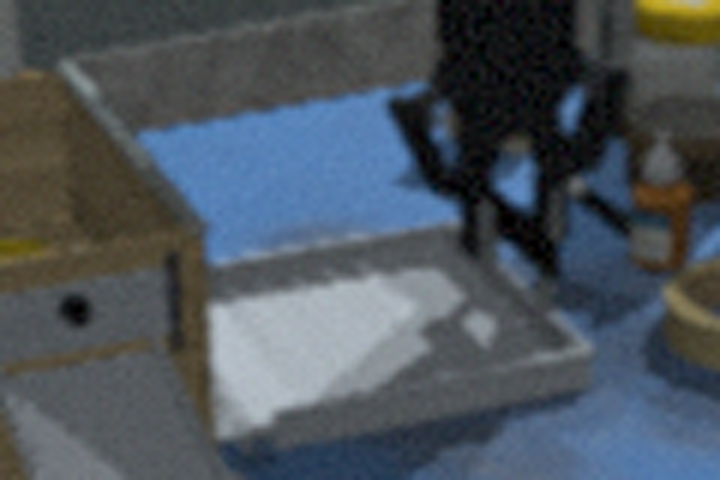

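View pics/w30.png

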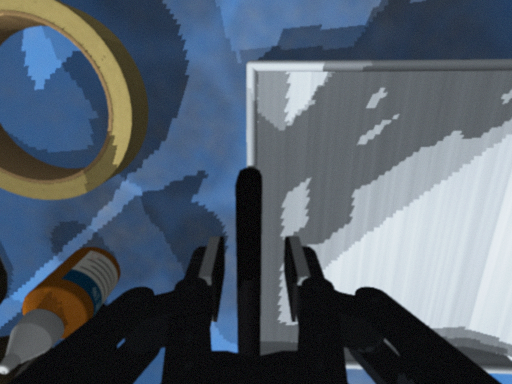

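Emit:
send_rows --pt "0 0.003 0" --pt "0 0.006 0" --pt "0 0.009 0" --pt "0 0.011 0" --pt "0 0.011 0" --yaw '[0,0,0,0,0]' --fingers '[160,160,160,160,160]'

```text
clock: 54.9
position: [673.1, 37.9, 37.2]
ee_rot: [-0.672, 0.74, -0.012, 0.006]
contact_force: [5.5, -1.5, 0.9]
gripper_width: 31.7
```

```bash
python3 tl.py; python3 -c "
from h import *
s=read_state();print(s['wrist_torque'],s['contact_force'],s['gripper_width'])"
```

```text
54.9 [673.1  37.9  37.2] toolz [ 0.0244 -0.0105 -0.9996] [ 0.303  0.632 -0.108  0.024 -0.811 -0.416] [-0.  0.  0. -0. -0. -0.]
[-0.46765078 -1.19527269 -0.06268673] [ 5.51621335 -1.49182214  0.92485532] 31.71471845519703
```

Emit:
send_rows --pt "0 -0.002 0" --pt "0 -0.005 0" --pt "0 -0.008 0" --pt "0 -0.008 0" --pt "0 -0.008 -0.02" --pt "0 -0.008 -0.05" --pt "0 -0.008 -0.09" --pt "0 -0.008 -0.13" --pt "0 -0.008 -0.16" --pt "0 -0.008 -0.16" --pt "0 -0.008 -0.16" --yaw '[0,0,0,0,0,0,0,0,0,0,0]' --fingers '[160,150,140,130,120,120,120,120,120,120,120]'

```text
clock: 56.0
position: [677.0, 39.0, 197.9]
ee_rot: [-0.672, 0.74, -0.012, 0.006]
contact_force: [1.0, 0.5, -1.4]
gripper_width: 45.3
```

```bash
python3 tl.py; python3 -c "
from h import *
snap('wrist','w31.png'); go(560,300,260,-95.7)"
```

```text
56.0 [677.   39.  197.9] toolz [ 0.0253 -0.0096 -0.9996] [ 0.303  0.485  0.076  0.018 -1.141 -0.407] [-0.    0.03 -0.04 -0.01  0.   -0.  ]
t 56.05 psi -95.54 d [-0.2482, 0.1395, -0.0689] yaw 0.16 rows 5.9 pos [676.4  38.8 196.4] F [ 0.3  0.4 -1.2] j [ 0.3   0.49  0.07  0.02 -1.14 -0.41] w 45.0
```

View pics/w31.png

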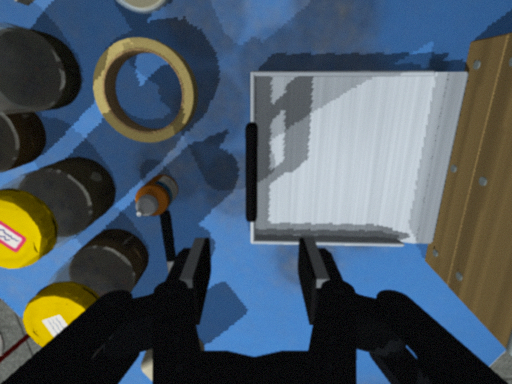

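Emit:
send_rows --pt "0 0 -0.03" --pt "-0.03 0.015 -0.06" --pt "-0.07 0.04 -0.07" --pt "-0.11 0.06 -0.07" --pt "-0.15 0.085 -0.07" --pt "-0.19 0.105 -0.07" --pt "-0.23 0.125 -0.07" --pt "-0.25 0.14 -0.07" --pt "-0.25 0.14 -0.07" --pt "-0.25 0.14 -0.07" --yaw '[0,0,0,0,0,0,0,0,0,0]' --fingers '[60,0,0,0,0,0,0,0,0,0]'

```text
clock: 57.05
position: [558.9, 302.0, 259.4]
ee_rot: [-0.673, 0.74, -0.011, 0.003]
contact_force: [0.5, -0.8, 0.4]
gripper_width: 85.5
```

```bash
python3 tl.py; python3 -c "
from h import *
a=snap('scene','s22.png')[140:290,160:380]; cv2.imwrite('pics/s22d.png',cv2.resize(a,None,fx=3.6,fy=3.6,interpolation=cv2.INTER_CUBIC))
im=snap('top','t10.png')[110:300,160:350]; cv2.imwrite('pics/t10c.png',cv2.resize(im,None,fx=3.1,fy=3.1,interpolation=cv2.INTER_CUBIC))"
```

```text
57.05 [558.9 302.  259.4] toolz [ 0.0201 -0.0125 -0.9997] [ 0.761  0.38   0.062  0.024 -1.247 -0.864] [-0.03 -0.01  0.01  0.   -0.    0.  ]
```

View pics/s22d.png

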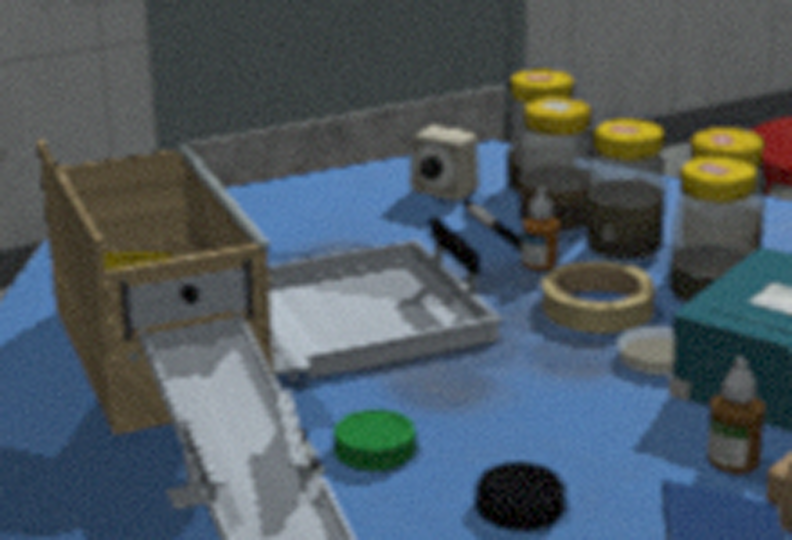

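View pics/t10c.png

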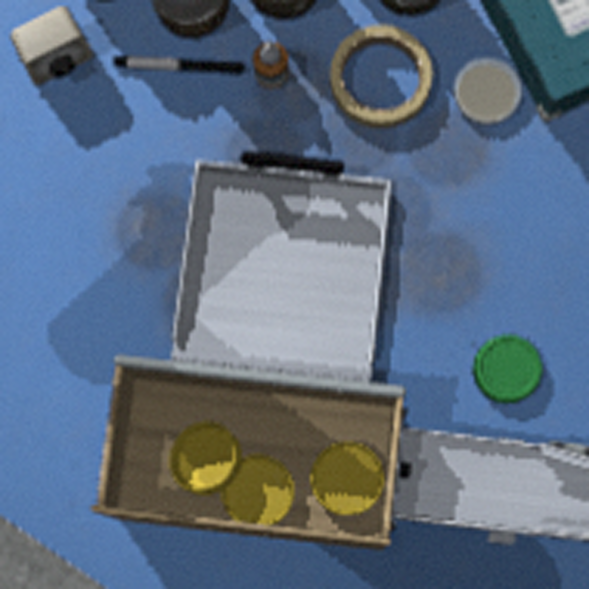

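```bash
python3 -c "
from h import *
ct=cam('top')
for n,p,z in (('L',(196,162),19),('R',(391,181),19),('bar',(292,162),60),('barL',(243,157),60),('barR',(343,167),60)):
    P=onz(ct,(p[0]/3.1+160,p[1]/3.1+110),z); print(n,P.round(1),wf(P).round(1))"
```

```text
L [691.4 129.4  19. ] [276.   92.8]
R [673.9 -56.5  19. ] [277.  -93.9]
bar [680.1  36.5  60. ] [274.   -0.7]
barL [684.6  81.9  60. ] [274.   44.9]
barR [675.6 -10.6  60. ] [274.2 -48. ]
```

```bash
python3 -c "
from h import *
print(job_done())"
```

```text
the job is handed in; nothing more can be done
None
```

The job is done and handed in at about 57 s of the 208 s allowed.

**What I did**
- I pushed the jammed lid back up the chute until it was clear of the lips, then lifted it out by its sides and put it in the tray.
- I put the two loose yellow lids in the tray. No third loose yellow lid was in view.
- I hooked the tray on the steel rim; it stopped moving when its strip met the rim, at 8 N.
- I swung the grip end up about the rim, opening the fingers step by step so the bar could turn between the pads. All three lids slid into the hopper at about 53°, so I did not tip on to 60°.
- I swung the tray back down and parked it with its front edge pushed against the hopper's far face at about 5.5 N.

**Last checks**
- All three yellow lids are in the hopper, and the chute looks empty.
- The tray is flat and square. Its grip-end corners measure 276 and 277 mm from the feeder origin, against 278 mm for a flush fit, and the grip is centred to within 1 mm.
- Both dropper bottles are standing, the black and green look-alikes are untouched, and the robot is clear of everything.

**What disagreed**
- The first grasp in the chute came down on the side walls, and a test touch pressed about 34 N on top of the lid before I gripped it properly.
- Contacts suggested the fingertips reach about 5 mm past the reported tool point when nearly shut. Gripped lids also read about 57 mm instead of 64 mm.
- The tool gradually tilted by up to about 2.8°. I corrected most of that before gripping the tray and again before parking it.
- One loose lid was knocked aside during the run, so I located it again before picking it up.

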